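Clamp the power bank until the clutch clicks, then switch the dock on

ROBOT

A 7-joint arm with a two-finger parallel gripper is mounted at the origin on the work surface. World frame = base frame: x ahead of the robot, y to its left, z up, the work surface at z = 0. Lengths are in m, angles in rad, forces in N, time in s.
With the tool pointing down it reaches from about 0.4 to 0.85 m from the base axis. Payload 10.4 kg.
Tool frame: the origin (TCP) lies on the centre line of the jaws, within the pads' length; the fingertips stand r.finger_overhang ahead of it and the grasp point (between the pads) lies 5 mm behind it (r.finger_overhang is the distance from the TCP to the fingertips, in m); z points along the fingers, y is the line along which they close (so a half turn about z gives the same grasp; the last joint's range is limited). The gripper opens to 87 mm and grips with 3 to 60 N. Pads are 19 mm wide; open, the fingers measure 117 mm over their backs; the gripper's body (75 mm by 190 mm) begins 51 mm behind the grasp point.
Start: joints at [-1.271, 0.332, -0.065, 1.46, 0.022, 1.35, -0.088], TCP at [0.198, 0.593, 0.237] pointing down, gripper open.
Joint ranges: [-2.6, 2.6], [-0.5, 2.12], [-1.47, 1.34], [0.16, 2.42], [-1.27, 4.41], [0.06, 2.06], [-2.6, 2.6]. Speed limits (rad/s): [2.22, 2.22, 2.79, 2.79, 3.14, 3.14, 3.14].

INTERFACE

Orientations are given as a unit quaternion [x, y, z, w].
In Python, from bench import read_state, viewer, r gives the robot as it stands.
- The arm moves only by the tool carry_out, never from a script. Its argument "moves" is a list of rows, each a list of 6 numbers: the shift along the tool's x, y, z in units of 40 mm (1.0 is 40 mm), then the turn, a rotation vector about the tool's x, y, z in units of 8 degrees (1.0 is 8 degrees). A call has 1 to 20 rows; each row shifts and turns the commanded pose from where the row before left it, along the tool's axes as they then stand; what a row does not reach is not made up. A row lasts 1/8 s, in which the tool goes at most 62.5 mm and 10.7 degrees, less where a joint would pass 70% of its speed; a pose out of reach is approached as far as the arm can. A call is refused whole if a number of a shift passes 1 or a number of a turn 1, either way. A call with a gripper value outside its range is refused whole. "fingers" is the finger opening in mm, from 0 to 87, set as the call begins (left out, the last holds). The fingers move at their own pace and stop on an object; "force" is the grip in N (left out, the last holds). Time passes only in rows, so rows that do not move let the fingers close. It gives the time, the measured TCP pose, the force, the opening and the grip force at its end, in the units of the state.
- read_state(): the state, without advancing time (a new reading comes with each control period).
- viewer.camera(name): name is "side" or "top"; returns a dict with "pixels" (384x512x3 uint8, red, green, blue), "range_z" (384x512 float32, m along the optical axis (not along the pixel's ray), 0 where there is no reading), "fx", "fy", "cx", "cy" (pixels), "k1" (the pictures are not rectified: a ray, as slopes to the right and down, at radius r is drawn at 1 + k1 r^2 times it, then the intrinsics apply), "xyz" and "orientation" of the camera in the world. Camera axes: x right, y down, z forward; pixel columns grow to the right and rows downward; lengths in m; the calibration is good to about 2 mm. A picture is of the moment at which its call begins.
- r.close_job(): hands the job in; it is judged then, once.
The state is a dict: "time": time; "joint_positions": joint angles; "joint_vel": joint speeds; "joint_torque": joint torques, N m; "ee_pos": TCP position; "eef_rot": TCP orientation; "ft_force": force on the tool from outside, world axes, zero at the start; "torque": the same for the moment, N m; "width": finger opening in m; "grip_force": force on a finger pad.
Only numpy, scipy, OpenCV 4.12 (cv2) and the standard library are available. Lean on these libraries where they do the work, as an engineer would, in place of code of your own. Each camera call takes 0.05 s, during which the arm holds its last target. There are 200 camera calls.

TASK

Clamp the silver power bank in its charging dock: turn the orange knob clockwise until it has come to its stop and its slip clutch gives at least one click, and no more than three. Then lift the red guard flap on the grey switch box, flip the toggle beneath it over to on (away from the flap's pull tab, towards its hinge), and lower the guard fully shut again. Leave the power bank standing in its cradle and the other belongings where they are.

Things in the scene. Friction and masses are not known exactly. Their poses are not given: they have to be found in the camera images.
- dock: Grey and black charging dock, fixed, 200 (x) x 130 mm (y). Origin: centre of its underside; x points from the knob console to the power bank cradle, z up. The console's face (80 x 75 mm, centre at x -35, y 0, z 75 mm) slopes: its normal, the knob's axis, leans 35 degrees from vertical towards the dock's -x.
- knob_grip (a point): Point on the orange knob's axis, in its grip bar, 32 mm out from the console's face. z: outwards along the axis; x: along the bar; y: across it; turns with the knob. From the face outwards: aluminium collar, radius 25, 0 to 6 mm; disc, radius 20, 6 to 14 mm; bar 44 mm long, 14 mm thick, 14 to 40 mm. White mark on the bar's +x end: over the collar's red mark until the clutch slips.
- spindle (a joint): Angle (rad) of the clamp screw under the knob (its collar), growing clockwise as seen from above along the axis; 0 to 2.4, where it meets a hard stop with the jaw closed on the power bank. Starts between 0.7 and 1.5. Takes 0.06 N m to turn and stays where it is left. The clutch's click can kick it back by up to 0.1 rad.
- clutch (a joint): Angle (rad) that the orange knob has slipped clockwise on the clamp screw: near 0 while both turn together (knob angle = spindle + clutch). At the stop it slips, taking up to about 0.16 N m, snapping over a detent (a click) at 0.26, 0.79, 1.31, 1.83 rad to rest at 0.52 (one click), 1.05 (two), 1.57 (three). Turned anticlockwise, the knob takes the screw back with it.
- power_bank: Silver power bank standing on end, loose, in the dock's cradle behind the knob; 22 (dock x) x 68 (y) x 100 mm (z), 0.22 kg. Origin: centre of its underside, 12 mm above the table. Its top is 112 mm above the table.
- switch_box: Grey switch box, fixed; 145 (x, from -70 to +75 mm) x 80 (y) x 50 mm high. Origin: on the table below the toggle's pivot; x axis points from the guard's pull tab to the guard's hinge, z up. Two 52 mm high brackets at x 60, y +-29 mm carry the guard's hinge.
- guard_hinge (a point): Centre of the guard's hinge line, which runs along the switch box's y axis, at x 60, z 95 mm of the switch box.
- guard_tab (a point): Point on the red guard's pull tab, 121 mm from the hinge line. Axes turn with the guard: -x along the tab, y along the hinge. Tab 14 mm wide (y), 8 mm thick, 95 to 132 mm from the hinge; shut, it is level, 95 mm above the table, overhanging to the switch box's -x, its sides free to grip from above. Rest of the guard: plate 42 mm wide, 5 mm thick, 22 mm deep side skirts, up to 95 mm from the hinge.
- guard (a joint): Opening angle (rad) of the red guard: 0 shut and level, 1.57 upright, at most 2.3 leaning back over the hinge. Stiff hinge (0.07 N m): it stays where it is left.
- switch_tip (a point): Centre of the ball (12 mm diameter) on the end of the steel toggle, 32 mm from its pivot, which lies on the switch box's top face 50 mm above the table. Swings in the switch box's x-z plane.
- switch (a joint): Angle (rad) of the toggle: 0 off (leaning 0.4 rad from upright to the switch box's -x), 0.8 fully on (leaning 0.4 rad to +x). Friction 0.05 N m (about 2 N at the ball); stays where it is left.
- flashlight: Red plastic flashlight lying down, 150 x 38 x 38 mm, bystander. Origin: middle of its underside.
- bowl: Grey stoneware bowl, 130 mm across, 50 mm high, bystander. Origin: centre of its underside.
- jar: Glass jar with a steel twist cap, 76 mm across, 100 mm high, bystander. Origin: centre of its underside.
- watch_charger: Black watch charger puck, 40 mm across, 12 mm high, bystander. Origin: centre of its underside.
- glasses_case: Blue glasses case, 60 x 160 x 42 mm, bystander. Origin: centre of its underside.
- sanitizer: Clear bottle with white cap, 52 mm across, 130 mm high, bystander. Origin: centre of its underside.

How it is judged:
On the way, in this order (a step that is already met when the one before it is completed fails the run):
1. the clamp screw is at its stop and the clutch has clicked (value of joint spindle above 2.2 rad and value of joint clutch above 0.3 rad), for 0.1 s.
2. the guard is lifted (value of joint guard above 1.2 rad), for 0.1 s.
3. the toggle is flipped on with the guard up (value of joint switch above 0.65 rad and value of joint guard above 0.8 rad), for 0.1 s.
At the end, for the whole second after the job is handed in: Clamp screw at its stop (spindle above 2.2 rad), clutch clicked one to three times (0.30 to 1.83 rad), toggle on (switch above 0.65 rad), guard shut (within 0.1 rad), power bank upright in its cradle, within 15 mm of its start (all of step 1 and value of joint clutch below 1.83 rad and value of joint switch above 0.65 rad and value of joint guard below 0.1 rad and angle between power_bank's own z axis and vertical below 0.15 rad and distance of power_bank from where it was at the start of the episode below 0.015 m); the robot touches nothing.
It fails at once if the clutch is run on past its third click (value of joint clutch above 1.83 rad).
It fails at once if the switch is flipped before the clutch has clicked (value of joint switch above 0.4 rad and value of joint clutch below 0.26 rad).
It fails at once if the power bank is pulled up or knocked over (distance of power_bank from where it was at the start of the episode above 0.03 m or angle between power_bank's own z axis and vertical above 0.4 rad).
It fails at once if a bystander is moved by more than 30 mm (distance of any of flashlight, bowl, jar, watch_charger, glasses_case, sanitizer from where it was at the start of the episode above 0.03 m).
It also fails if it takes over 72 s, if anything falls off the work surface, if the arm or the gripper's body presses on something with over 40 N, if the wrist force passes 120 N, or if a joint passes its speed limit or range.

## Working session

There is one attempt and no reset: what is moved stays moved. The work goes in short steps, Python scripts to look and compute and a tool call to move; the robot and the scene stay as the last step left them, time stands still between calls to the robot, and variables do not carry over. Pictures are saved under pics/ and viewed, at most 10 in all, crops included, and the job is handed in when it is done.

Besides the shell and the picture viewer there is one more tool, called after "Request:" by a JSON object that holds its "fn" and its "kwargs", one argument or row to a line. carry_out: Moves the arm, as the interface text tells. Its arguments: {"type":"object","properties":{"moves":{"type":"array","items":{"type":"array","items":{"type":"number"}}},"fingers":{"type":"number"},"force":{"type":"number"}},"required":["moves"]}

```bash
ls; mkdir -p pics; cat > h.py <<'E'
import numpy as np, cv2
from scipy.spatial.transform import Rotation as R
from bench import read_state, viewer, r
def cloud(c):
    h,w=c["range_z"].shape
    u,v=np.meshgrid(np.arange(w),np.arange(h))
    xd=(u-c["cx"])/c["fx"]; yd=(v-c["cy"])/c["fy"]
    x,y=xd.copy(),yd.copy()
    for _ in range(8):
        s=1+c["k1"]*(x*x+y*y); x,y=xd/s,yd/s
    d=np.stack([x,y,np.ones_like(x)],-1)
    M=R.from_quat(c["orientation"]).as_matrix()
    z=c["range_z"]
    return (d*z[...,None])@M.T+np.array(c["xyz"]), d@M.T
def save(n,img,s=1): cv2.imwrite(n,cv2.resize(img[...,::-1],None,fx=s,fy=s))
E
python3 - <<'E'
from h import *
for n in("top","side"):
    c=viewer.camera(n); save(f"pics/{n}0.png",c["pixels"],1.5)
    np.save(f"{n}0.npy",c,allow_pickle=True)
    print(n,c["xyz"],c["orientation"],c["fx"],c["k1"],(c["range_z"]==0).mean())
s=read_state(); print(s, r.finger_overhang)
E
```

```text
pics
top [ 0.50153788 -0.01993565  1.03560064] [-0.69604154  0.71668124 -0.03304936  0.02831806] 349.94182659370864 0.001453979702231218 0.004140218098958333
side [0.2952866  0.61469093 0.72460115] [-0.19260767  0.89272889 -0.39744991  0.0892804 ] 351.38291987018584 -0.01075675143470977 0.0038503011067708335
{'time': 0.1, 'joint_positions': array([-1.27057818,  0.33279389, -0.0647091 ,  1.46084207,  0.0216105 ,
        1.3499214 , -0.08850781]), 'joint_vel': array([ 0.00161199, -0.00055756,  0.00090781, -0.00205962, -0.00111722,
        0.00168295, -0.00051345]), 'joint_torque': array([ 2.70971432e-03, -6.24547648e+01,  2.52241030e-02, -3.90716100e+01,
       -6.13920903e-02,  3.65422829e-02,  1.19234046e-04]), 'ee_pos': array([0.19817165, 0.59240272, 0.23585004]), 'eef_rot': array([ 1.60698238e-01,  9.87003381e-01, -6.30580021e-04, -6.95612239e-05]), 'ft_force': array([ 0.05633247,  0.0010747 , -0.22799038]), 'torque': array([-0.00116227,  0.01063289, -0.031538  ]), 'grip_force': 0.0, 'width': 0.08737027499125945} 0.014
```

View pics/top0.png

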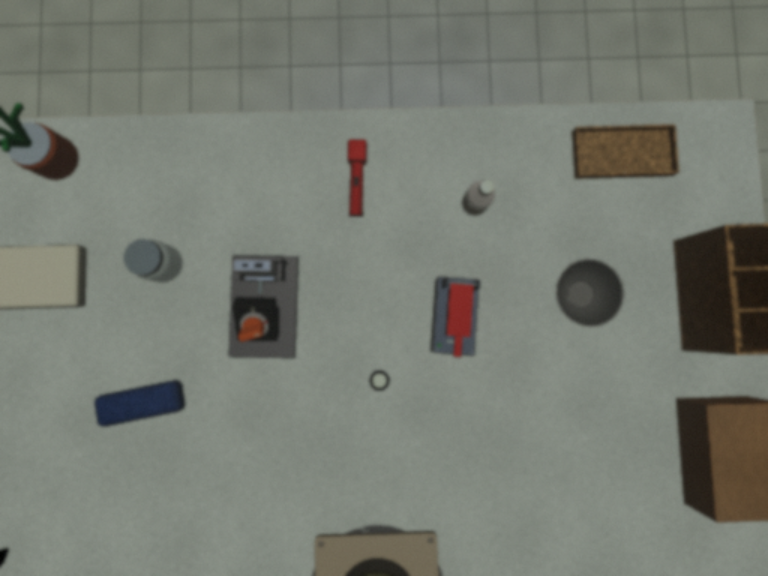

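View pics/side0.png

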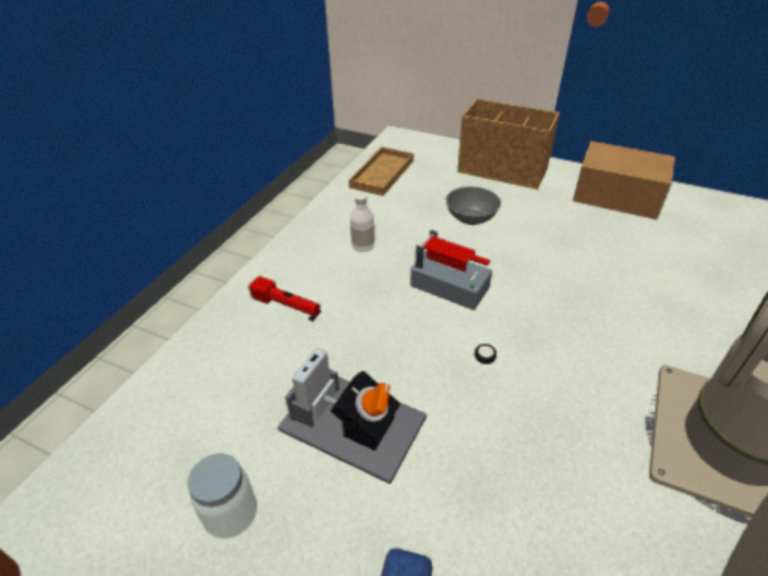

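Top view: the dock is at about (265,305) with the orange knob at (253,325). The switch box is at (456,315), with the red guard's tab at (458,350). In the side view the knob is at (375,400) and the guard at (455,253). Both objects' x axes point roughly along world +x.

```bash
cat > m.py <<'E'
from h import *
P={};C={};HSV={}
for n in("top","side"):
    c=np.load(f"{n}0.npy",allow_pickle=True).item(); C[n]=c
    P[n],_=cloud(c); HSV[n]=cv2.cvtColor(c["pixels"],cv2.COLOR_RGB2HSV)
def rect(p):
    (cx,cy),(w,h),a=cv2.minAreaRect((p[:,:2]*1000).astype(np.float32)); return np.round([cx,cy,w,h,a],1)
E
python3 - <<'E'
from m import *
for n in P:
    p=P[n]; h,s,v=[HSV[n][...,i].astype(int) for i in range(3)]
    reg=lambda x0,x1,y0,y1:(p[...,0]>x0)&(p[...,0]<x1)&(p[...,1]>y0)&(p[...,1]<y1)
    D=reg(.35,.65,.08,.36); S=reg(.35,.65,-.22,-.03)
    org=D&(h>=4)&(h<22)&(s>150)&(v>90); red=S&((h<6)|(h>172))&(s>150)
    # dock base plate: z 5..20mm, not table
    base=D&(p[...,2]>.006)&(p[...,2]<.03)&(v<110)
    top=S&(p[...,2]>.042)&(p[...,2]<.058)
    allS=S&(p[...,2]>.03)
    pb=D&(p[...,2]>.105)&(p[...,2]<.12)&(s<90)
    for k,m in dict(org=org,red=red,base=base,boxtop=top,allS=allS,pb=pb).items():
        q=p[m]
        if len(q)<5: print(n,k,len(q)); continue
        print(n,k,len(q),"rect",rect(q),"z",np.round(np.percentile(q[:,2],[2,50,98])*1000,1),"mean",np.round(q.mean(0)*1000,1))
    q=p[org]; print("org hi",rect(q[q[:,2]>np.percentile(q[:,2],60)]))
    print('table z',np.median(p[reg(.3,.4,-.05,.05)][:,2]))
    # big crops
    c=C[n]
c=C["top"]["pixels"]; a=c[165:245,145:205]; b=c[180:240,280:325]
s_=C["side"]["pixels"]; a2=s_[225:320,180:290]; b2=s_[150:210,265:335]
f=lambda i:cv2.resize(i,(390,290),interpolation=cv2.INTER_CUBIC)
save("pics/crops.png",np.vstack([np.hstack([f(a),f(b)]),np.hstack([f(a2),f(b2)])]))
E
```

```text
top org 154 rect [508.1 210.7  34.8  41.4  12. ] z [ 88.9 100.8 113.2] mean [507.  209.4 101.1]
top red 530 rect [ 513.6 -160.1   43.6  123.9   78.9] z [ 94.2  97.3 100.6] mean [ 524.6 -162.6   97.3]
top base 1628 rect [496.1 226.1 177.1 339.3  70.9] z [ 7.8 11.7 22.1] mean [535.3 198.1  12. ]
top boxtop 726 rect [ 520.4 -162.1   80.5  144.6   83.8] z [45.  49.6 53.2] mean [ 510.1 -154.3   49.4]
top allS 1488 rect [ 519.4 -161.9   80.8  146.6   83.9] z [ 44.   53.6 100.8] mean [ 519.4 -157.4   72.4]
top pb 221 rect [618.8 204.   66.9  21.9  88.4] z [106.6 111.3 114.5] mean [618.6 203.5 111.2]
org hi [498.5 209.1  13.9  40.4  22.8]
table z -8.173823960788695e-06
side org 277 rect [508.  207.7  35.4  54.4  13.9] z [ 77.5 102.2 114.5] mean [504.4 214.4 101.4]
side red 477 rect [ 511.5 -158.4   44.3  127.5   82.3] z [ 77.1  98.9 102.1] mean [ 523.  -154.5   95.6]
side base 780 rect [548.4 209.7 129.3 194.1  87. ] z [ 8.2 14.2 28.4] mean [533.3 224.6  15.6]
side boxtop 705 rect [ 521.4 -161.6   82.4  145.2   84.2] z [42.6 51.9 55.2] mean [ 509.5 -146.7   51.3]
side allS 1518 rect [ 520.7 -161.5   82.9  146.9   83.7] z [ 32.3  53.5 102. ] mean [ 518.8 -148.    67.8]
side pb 273 rect [566.5 214.   67.  132.1  80.6] z [106.3 113.9 116.2] mean [615.9 207.9 113.1]
org hi [496.7 212.2  16.6  39.6  19.7]
table z 0.002037732036917317
```

View pics/crops.png

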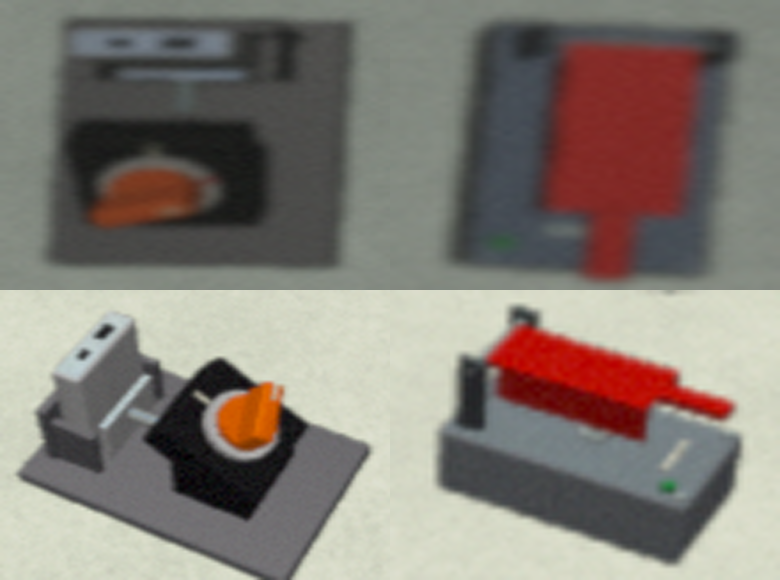

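The crops show the bar's marked end pointing to world −y, towards (205,180) in the first tile. The guard tab in the second tile, at (610,245), is free on both sides. Next I'll refine the dock yaw, the bar angle and the tab position.

```bash
cat > g.py <<'E'
from m import *
out={}
for n in P:
    p=P[n]; h,s,v=[HSV[n][...,i].astype(int) for i in range(3)]
    reg=lambda x0,x1,y0,y1:(p[...,0]>x0)&(p[...,0]<x1)&(p[...,1]>y0)&(p[...,1]<y1)
    D=reg(.40,.68,.11,.31)
    m=(D&(p[...,2]>.006)&(v<(95 if n=="top" else 130))).astype(np.uint8)
    m=cv2.morphologyEx(m,cv2.MORPH_OPEN,np.ones((3,3)))
    k,l,st,_=cv2.connectedComponentsWithStats(m); i=1+st[1:,4].argmax()
    q=p[l==i]; q=q[q[:,2]<.03]; print(n,"plate",len(q),rect(q))
    yaw=np.radians(-1.9 if n=="top" else -3)
    org=D&(h>=3)&(h<22)&(s>140)&(v>70); q=p[org]
    for yw in (-1,-3):
        Rz=R.from_euler("z",yw,degrees=True).as_matrix()
        ax=Rz@[-np.sin(np.radians(35)),0,np.cos(np.radians(35))]; ex=Rz@[np.cos(np.radians(35)),0,np.sin(np.radians(35))]; ey=Rz@[0,1,0]
        pr=np.array([.5,.21,.1]); d=q-pr
        a=d@ax; t=np.c_[d@ex,d@ey,a]; tb=t[a>a.max()-.012]; print(n,yw,"axial",np.round(np.percentile(a,[2,50,98])*1000,1),"bar rect",rect(tb),len(tb), "ctr world",np.round((pr+ex*rect(tb)[0]/1000+ey*rect(tb)[1]/1000)*1000,1))
    S=reg(.35,.65,-.22,-.03); red=S&((h<6)|(h>172))&(s>150)
    q=p[red]; b=R.from_euler("z",6.1,degrees=True).apply(q-[.5184,-.1616,0])
    tb=b[b[:,0]<-.04]; print(n,"tab box-frame",np.round(np.r_[tb.min(0),tb.max(0),tb.mean(0)]*1000,1)); g=b[(b[:,0]>-.03)&(b[:,2]>.09)]; print("plate",np.round(np.r_[np.percentile(g,2,axis=0),np.percentile(g,98,axis=0)]*1000,1))
E
python3 g.py
```

```text
top plate 1519 [551.1 206.6 127.7 196.4  87.4]
top -1 axial [-18.9  -3.1  12.1] bar rect [ 1.3 -2.3 12.8 42.  18.8] 78 ctr world [501.  207.7 100.7]
top -3 axial [-19.   -3.1  12. ] bar rect [ 1.3 -2.3 12.8 42.1 20.4] 76 ctr world [500.9 207.6 100.7]
top tab box-frame [-67.2  -4.8  95.4 -40.4   4.3 101.3 -54.2  -0.6  98.8]
plate [-28.5 -19.   94.2  54.7  18.4 100.4]
side plate 2340 [550.1 209.1 129.7 197.5  87.6]
side -1 axial [-23.4  -0.1  12.9] bar rect [ 1.2  1.5 13.9 41.7 20.5] 134 ctr world [501.  211.5 100.7]
side -3 axial [-24.   0.  13.] bar rect [ 1.2  1.4 14.  41.8 22. ] 136 ctr world [501.1 211.3 100.7]
side tab box-frame [-70.9  -2.4  97.1 -40.3   7.5 104.1 -55.7   2.7 100.8]
plate [-28.7 -18.5  90.9  54.8  22.1 101.8]
```

```bash
cat > p.py <<'E'
from h import *
def frame(z,y):
    z=np.array(z)/np.linalg.norm(z); y=np.array(y)-np.dot(y,z)*z; y/=np.linalg.norm(y)
    return np.c_[np.cross(y,z),y,z]
yw=np.radians(-2.5); Rz=R.from_euler("z",yw).as_matrix(); a=np.radians(35)
AX=Rz@[-np.sin(a),0,np.cos(a)]; EX=Rz@[np.cos(a),0,np.sin(a)]; EY=Rz@[0,1,0]
G=np.array([.4986,.210,.102])   # knob grip
b=np.radians(20.8); KB=frame(-AX,np.cos(b)*EX+np.sin(b)*EY)
RB=R.from_euler("z",-6.1,degrees=True).as_matrix(); OB=np.array([.5184,-.1616,0])
box=lambda *v: OB+RB@(np.array(v)/1000)
def to(pos,M,s=None):
    "turn first, then shift: units of moves"
    s=s or read_state(); M0=R.from_quat(s["eef_rot"])
    print("j7",s["joint_positions"][6].round(2),"turn",np.round((M0.inv()*R.from_matrix(M)).as_rotvec(degrees=True)/8,2),
      "shift after",np.round(M.T@(np.array(pos)-s["ee_pos"])/.04,2),"shift before",np.round(M0.inv().apply(np.array(pos)-s["ee_pos"])/.04,2))
E
python3 -c "
from p import *
to(G-.002*AX+.08*AX,KB); print(KB.round(2))"
```

```text
j7 -0.09 turn [-3.08 -3.33  6.44] shift after [-10.24   1.     5.33] shift before [-9.08 -6.99  1.76]
[[-0.25  0.78  0.57]
 [ 0.95  0.32 -0.03]
 [-0.2   0.54 -0.82]]
```

Request:
{"fn": "carry_out", "kwargs": {
  "moves": [
    [0,0,0,-0.38,-0.42,0.8],
    [0,0,0,-0.38,-0.42,0.8],
    [0,0,0,-0.38,-0.42,0.8],
    [0,0,0,-0.38,-0.42,0.8],
    [0,0,0,-0.38,-0.42,0.8],
    [0,0,0,-0.38,-0.42,0.8],
    [0,0,0,-0.38,-0.42,0.8],
    [0,0,0,-0.38,-0.42,0.8],
    [-0.9,0.1,0.45,0,0,0],
    [-0.9,0.1,0.45,0,0,0],
    [-0.9,0.1,0.45,0,0,0],
    [-0.9,0.1,0.45,0,0,0],
    [-0.9,0.1,0.45,0,0,0],
    [-0.9,0.1,0.45,0,0,0],
    [-0.9,0.1,0.45,0,0,0],
    [-0.9,0.1,0.45,0,0,0],
    [-0.9,0.1,0.45,0,0,0],
    [-0.9,0.1,0.45,0,0,0]
  ],
  "fingers": 60
}}

```text
time: 2.35
ee_pos: [0.4241, 0.2595, 0.1855]
eef_rot: [0.557, 0.775, 0.163, 0.252]
ft_force: [0.1, 0.7, -0.7]
width: 0.0598
grip_force: 0.0
```

```bash
python3 -c "
from p import *
to(G-.002*AX+.08*AX,KB); s=read_state();print(s['joint_positions'].round(2),s['ft_force'].round(2),s['torque'].round(3))"
```

```text
j7 -1.14 turn [-0.01  0.02  0.04] shift after [-1.21 -0.06  0.86] shift before [-1.21 -0.07  0.86]
[-1.34 -0.21  0.32  2.27  0.78  0.91 -1.14] [ 0.11  0.68 -0.67] [-0.066  0.685 -0.051]
```

Request:
{"fn": "carry_out", "kwargs": {
  "moves": [
    [-0.6,0,0.4,0,0,0],
    [-0.6,0,0.45,0,0,0],
    [0,0,0,0,0,1]
  ]
}}

```text
time: 2.72
ee_pos: [0.4556, 0.212, 0.1671]
eef_rot: [0.611, 0.732, 0.18, 0.24]
ft_force: [0.4, 1.2, 0.4]
width: 0.0605
grip_force: 0.0
```

```bash
python3 -c "
from p import *
to(G-.002*AX+.08*AX,KB); s=read_state();print(s['joint_positions'].round(2),s['ft_force'].round(2),s['torque'].round(3))"
```

```text
j7 -1.2 turn [-0.02  0.04 -0.99] shift after [ 0.02 -0.05 -0.  ] shift before [ 0.01 -0.05 -0.  ]
[-1.26 -0.22  0.39  2.31  0.82  0.81 -1.2 ] [0.4  1.21 0.41] [-0.053  0.742 -0.012]
```

Request:
{"fn": "carry_out", "kwargs": {
  "moves": [
    [0,0,0,0,0,-1],
    [0,0,0,0,0,-1],
    [0,0,0,0,0,-1],
    [0,0,0,0,0,-1],
    [0,0,0,0,0,-1],
    [0,0,0,0,0,-1],
    [0,0,0,0,0,-1],
    [0,0,0,0,0,-1]
  ]
}}

```text
time: 3.72
ee_pos: [0.4551, 0.2143, 0.1678]
eef_rot: [0.126, 0.945, 0.025, 0.3]
ft_force: [0.4, -0.6, 0.5]
width: 0.0598
grip_force: 0.0
```

```bash
python3 -c "
from p import *
to(G-.002*AX+.08*AX,KB@np.diag([-1,-1,1])); s=read_state();print(s['joint_positions'].round(2))"
```

```text
j7 -0.09 turn [ -0.02  -0.02 -15.42] shift after [0.04 0.07 0.02] shift before [ 0.04 -0.07  0.02]
[-1.37 -0.24  0.49  2.31  0.85  0.83 -0.09]
```

Request:
{"fn": "carry_out", "kwargs": {
  "moves": [
    [0,0,0,0,0,-1],
    [0,0,0,0,0,-1],
    [0,0,0,0,0,-1],
    [0,0,0,0,0,-1],
    [0,0,0,0,0,-1],
    [0,0,0,0,0,-1],
    [0,0,0,0,0,-1],
    [0,0,0,0,0,-1],
    [0,0,0,0,0,-1],
    [0,0,0,0,0,-1],
    [0,0,0,0,0,-1],
    [0,0,0,0,0,-1],
    [0,0,0,0,0,-1],
    [0,0,0,0,0,-1],
    [0,0,0,0,0,-1],
    [0,0,0,0,0,-0.4],
    [0,0,0,0,0,0]
  ]
}}

```text
time: 5.85
ee_pos: [0.4551, 0.2144, 0.1679]
eef_rot: [0.771, -0.562, 0.251, -0.165]
ft_force: [-0.0, 0.2, 0.2]
width: 0.0601
grip_force: 0.0
```

```bash
python3 -c "
from p import *
to(G-.002*AX,KB@np.diag([-1,-1,1])); s=read_state();print(s['joint_positions'].round(2),s['ft_force'].round(2),s['torque'].round(3))
c=viewer.camera('side'); save('pics/s1.png',cv2.resize(c['pixels'][150:330,150:390],(800,600)))"
```

```text
j7 2.0 turn [ 0.01 -0.02 -0.06] shift after [0.04 0.07 2.02] shift before [0.03 0.07 2.02]
[-1.59 -0.3   0.68  2.32  0.93  0.89  2.  ] [-0.05  0.24  0.18] [ 0.103  0.845 -0.037]
```

View pics/s1.png

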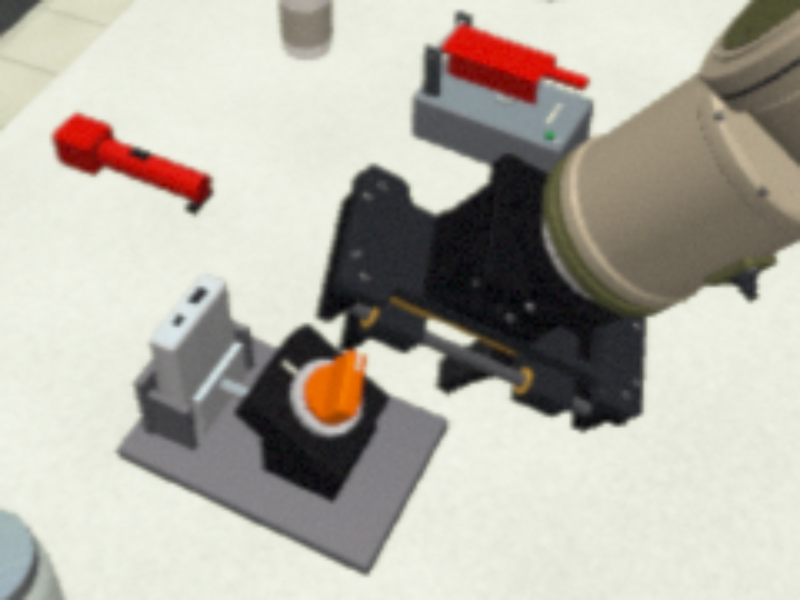

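The gripper stands out along the knob's axis, with its closing line across the bar (knob at (335,390)). Approaching.

Request:
{"fn": "carry_out", "kwargs": {
  "moves": [
    [0.02,0.05,0.5,0,0,0],
    [0.02,0.02,0.5,0,0,0],
    [0,0,0.5,0,0,0],
    [0,0,0.3,0,0,0],
    [0,0,0.2,0,0,0],
    [0,0,0,0,0,0]
  ]
}}

```text
time: 6.65
ee_pos: [0.4993, 0.2095, 0.1011]
eef_rot: [0.77, -0.562, 0.252, -0.165]
ft_force: [-0.3, 0.7, 0.6]
width: 0.0598
grip_force: 0.0
```

```bash
python3 -c "
from p import *
to(G-.002*AX,KB@np.diag([-1,-1,1])); s=read_state();print(s['joint_positions'].round(2),s['ft_force'].round(2),s['torque'].round(3))"
```

```text
j7 2.01 turn [ 0.01 -0.03 -0.06] shift after [-0.01 -0.    0.02] shift before [-0.01 -0.    0.02]
[-1.58 -0.02  0.85  2.32  0.9   0.56  2.01] [-0.31  0.73  0.59] [0.09  0.832 0.035]
```

Close with a moderate grip.

Request:
{"fn": "carry_out", "kwargs": {
  "moves": [
    [0,0,0,0,0,0],
    [0,0,0,0,0,0],
    [0,0,0,0,0,0],
    [0,0,0,0,0,0],
    [0,0,0,0,0,0],
    [0,0,0,0,0,0]
  ],
  "fingers": 0,
  "force": 20
}}

```text
time: 7.4
ee_pos: [0.4986, 0.2095, 0.1008]
eef_rot: [0.771, -0.562, 0.251, -0.164]
ft_force: [-8.7, -1.4, 4.7]
width: 0.014
grip_force: 20.0
```

```bash
cat > t.py <<'E'
from p import *
s=read_state(); M=R.from_quat(s["eef_rot"]).as_matrix()
# knob angle turned so far, relative to KB (mod pi)
y=M[:,1]; ang=np.degrees(np.arctan2(y@EY,y@EX)); print("tool-y angle in face",ang.round(1),"tilt",np.degrees(np.arccos(-M[:,2]@AX)).round(1),"ax moment",(s["torque"]@AX).round(3), "F tool",(M.T@s["ft_force"]).round(1),"T tool",(M.T@s["torque"]).round(3),"j",s["joint_positions"].round(2),"w",s["width"].round(4))
E
python3 t.py
```

```text
Traceback (most recent call last):
  File "t.py", line 4, in <module>
    y=M[:,1]; ang=np.degrees(np.arctan2(y@EY,y@EX)); print("tool-y angle in face",ang.round(1),"tilt",np.degrees(np.arccos(-M[:,2]@AX)).round(1),"ax moment",(s["torque"]@AX).round(3), "F tool",(M.T@s["ft_force"]).round(1),"T tool",(M.T@s["torque"]).round(3),"j",s["joint_positions"].round(2),"w",s["width"].round(4))
                                                                                                                                                                                                                                                                                                        ^^^^^^^^^^^^^^^^
AttributeError: 'float' object has no attribute 'round'
```

```bash
sed -i 's/,"w",s\["width"\].round(4)//' t.py; python3 t.py
```

```text
tool-y angle in face -159.6 tilt 0.2 ax moment -0.02 F tool [ 0.2  4.7 -8.8] T tool [-1.845 -0.282  0.013] j [-1.58 -0.02  0.85  2.32  0.9   0.56  2.01]
```

Request:
{"fn": "carry_out", "kwargs": {
  "moves": [
    [0,0.03,-0.04,0,0,0],
    [0,0,0,0,0,0.5],
    [0,0,0,0,0,0.5],
    [0,0,0,0,0,0.5],
    [0,0,0,0,0,0.5],
    [0,0,0,0,0,0]
  ]
}}

```text
time: 8.15
ee_pos: [0.4976, 0.2092, 0.1018]
eef_rot: [0.684, -0.664, 0.226, -0.199]
ft_force: [14.3, 3.5, -16.5]
width: 0.0138
grip_force: 20.0
```

```bash
python3 t.py
```

```text
tool-y angle in face -175.7 tilt 0.2 ax moment -0.093 F tool [-4.  -2.4 21.6] T tool [-0.339 -0.935  0.092] j [-1.58 -0.03  0.84  2.32  0.91  0.56  1.73]
```

Request:
{"fn": "carry_out", "kwargs": {
  "moves": [
    [0,0,0.025,0,0,0.5],
    [0,0,0,0,0,0.5],
    [0,0,0,0,0,0.5],
    [0,0,0,0,0,0.5],
    [0,0,0,0,0,0.5],
    [0,0,0,0,0,0.5],
    [0,0,0,0,0,0.5],
    [0,0,0,0,0,0.5],
    [0,0,0,0,0,0.5],
    [0,0,0,0,0,0.5],
    [0,0,0,0,0,0]
  ]
}}

```text
time: 9.52
ee_pos: [0.4979, 0.2094, 0.1013]
eef_rot: [-0.416, 0.858, -0.144, 0.264]
ft_force: [-10.1, -2.8, 12.2]
width: 0.0139
grip_force: 20.0
```

```bash
python3 t.py
```

```text
tool-y angle in face 144.3 tilt 0.2 ax moment -0.103 F tool [  3.4  -0.9 -15.7] T tool [-0.539  1.297  0.099] j [-1.57 -0.02  0.83  2.32  0.9   0.56  1.03]
```

Request:
{"fn": "carry_out", "kwargs": {
  "moves": [
    [0,0,-0.012,0,0,0.5],
    [0,0,0,0,0,0.5],
    [0,0,0,0,0,0.5],
    [0,0,0,0,0,0]
  ]
}}

```text
time: 10.02
ee_pos: [0.4977, 0.2094, 0.1015]
eef_rot: [-0.325, 0.897, -0.116, 0.277]
ft_force: [1.4, 0.7, -1.9]
width: 0.0135
grip_force: 20.0
```

```bash
python3 t.py
```

```text
tool-y angle in face 132.4 tilt 0.2 ax moment -0.095 F tool [-0.5  0.6  2.3] T tool [-0.772  0.57   0.092] j [-1.56 -0.03  0.83  2.32  0.9   0.56  0.82]
```

Request:
{"fn": "carry_out", "kwargs": {
  "moves": [
    [0,0,0,0,0,0.5],
    [0,0,0,0,0,0.5],
    [0,0,0,0,0,0.5],
    [0,0,0,0,0,0]
  ]
}}

```text
time: 10.52
ee_pos: [0.4977, 0.2094, 0.1015]
eef_rot: [-0.23, 0.926, -0.087, 0.288]
ft_force: [1.5, 0.4, -3.3]
width: 0.014
grip_force: 20.0
```

```bash
python3 t.py
```

```text
tool-y angle in face 120.5 tilt 0.2 ax moment -0.112 F tool [0.3 0.7 3.5] T tool [-0.72   0.712  0.109] j [-1.56 -0.02  0.83  2.32  0.9   0.56  0.61]
```

Request:
{"fn": "carry_out", "kwargs": {
  "moves": [
    [0,0,0,0,0,0.5],
    [0,0,0,0,0,0.5],
    [0,0,0,0,0,0.5],
    [0,0,0,0,0,0]
  ]
}}

```text
time: 11.02
ee_pos: [0.4977, 0.2095, 0.1015]
eef_rot: [-0.132, 0.945, -0.056, 0.295]
ft_force: [1.3, 0.4, -3.5]
width: 0.014
grip_force: 20.0
```

```bash
python3 t.py
```

```text
tool-y angle in face 108.5 tilt 0.2 ax moment -0.051 F tool [0.8 0.8 3.6] T tool [-0.639  0.861  0.048] j [-1.56 -0.02  0.82  2.32  0.9   0.56  0.4 ]
```

Request:
{"fn": "carry_out", "kwargs": {
  "moves": [
    [0,0,0,0,0,0.4],
    [0,0,0,0,0,0.4],
    [0,0,0,0,0,0]
  ]
}}

```text
time: 11.4
ee_pos: [0.4977, 0.2095, 0.1016]
eef_rot: [-0.08, 0.95, -0.04, 0.298]
ft_force: [2.2, 1.2, -4.3]
width: 0.0139
grip_force: 20.0
```

```bash
python3 t.py
```

```text
tool-y angle in face 102.1 tilt 0.2 ax moment -0.067 F tool [0.4 1.5 4.7] T tool [-0.524  0.998  0.064] j [-1.55 -0.02  0.82  2.32  0.9   0.56  0.29]
```

Request:
{"fn": "carry_out", "kwargs": {
  "moves": [
    [0,0,0,0,0,0.4],
    [0,0,0,0,0,0.4],
    [0,0,0,0,0,0]
  ]
}}

```text
time: 11.78
ee_pos: [0.4977, 0.2095, 0.1016]
eef_rot: [-0.027, 0.953, -0.023, 0.3]
ft_force: [1.0, 1.1, -4.3]
width: 0.014
grip_force: 20.0
```

```bash
python3 t.py
```

```text
tool-y angle in face 95.8 tilt 0.2 ax moment 0.222 F tool [1.6 1.4 4. ] T tool [-0.308  0.934 -0.225] j [-1.55 -0.02  0.82  2.32  0.9   0.56  0.18]
```

Request:
{"fn": "carry_out", "kwargs": {
  "moves": [
    [0,0,0,0,0,0],
    [0,0,0,0,0,0]
  ]
}}

```text
time: 12.02
ee_pos: [0.4977, 0.2094, 0.1016]
eef_rot: [-0.026, 0.953, -0.023, 0.3]
ft_force: [2.1, 1.6, -4.2]
width: 0.0142
grip_force: 20.0
```

```bash
python3 t.py; python3 -c "
from h import *
c=viewer.camera('side'); np.save('s2.npy',c,allow_pickle=True); save('pics/s2.png',cv2.resize(c['pixels'][215:305,180:300],(800,600),interpolation=cv2.INTER_CUBIC))"
```

```text
tool-y angle in face 95.6 tilt 0.2 ax moment 0.291 F tool [0.6 1.7 4.6] T tool [-0.309  0.994 -0.294] j [-1.55 -0.02  0.82  2.32  0.9   0.56  0.18]
```

View pics/s2.png

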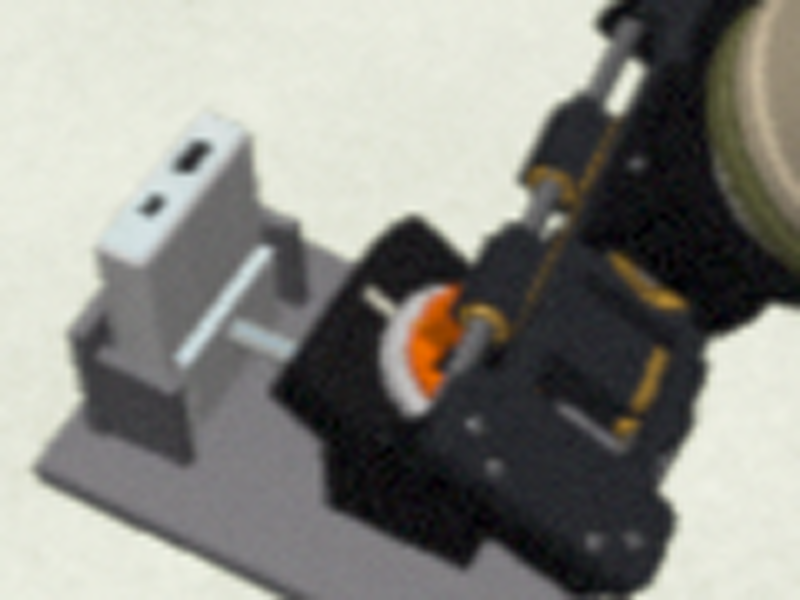

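The jaw bar at (225,300) now touches the power bank at (175,200). The axial moment has jumped, so the screw is at or near its stop. I'll continue in small turns.

Request:
{"fn": "carry_out", "kwargs": {
  "moves": [
    [0,0,0,0,0,0.4],
    [0,0,0,0,0,0]
  ]
}}

```text
time: 12.32
ee_pos: [0.4977, 0.2095, 0.1016]
eef_rot: [0.001, 0.954, -0.014, 0.3]
ft_force: [1.4, 1.5, -5.1]
width: 0.014
grip_force: 20.0
```

```bash
python3 t.py
```

```text
tool-y angle in face 92.4 tilt 0.2 ax moment -0.094 F tool [1.7 1.7 5. ] T tool [-0.38   1.115  0.09 ] j [-1.55 -0.02  0.82  2.32  0.9   0.56  0.12]
```

Request:
{"fn": "carry_out", "kwargs": {
  "moves": [
    [0,0,0,0,0,0.4],
    [0,0,0,0,0,0]
  ]
}}

```text
time: 12.58
ee_pos: [0.4977, 0.2095, 0.1015]
eef_rot: [0.028, 0.953, -0.006, 0.301]
ft_force: [1.9, 0.8, -5.9]
width: 0.0138
grip_force: 20.0
```

```bash
python3 t.py
```

```text
tool-y angle in face 89.2 tilt 0.2 ax moment -0.084 F tool [1.8 0.8 5.9] T tool [-0.487  1.189  0.081] j [-1.55 -0.02  0.82  2.32  0.9   0.56  0.07]
```

Request:
{"fn": "carry_out", "kwargs": {
  "moves": [
    [0,0,0,0,0,0.4],
    [0,0,0,0,0,0]
  ]
}}

```text
time: 12.82
ee_pos: [0.4977, 0.2095, 0.1015]
eef_rot: [0.054, 0.952, 0.002, 0.301]
ft_force: [1.5, 2.6, -6.3]
width: 0.014
grip_force: 20.0
```

```bash
python3 t.py
```

```text
tool-y angle in face 86.1 tilt 0.2 ax moment -0.082 F tool [2.6 2.5 5.9] T tool [-0.454  1.321  0.078] j [-1.55 -0.02  0.82  2.32  0.9   0.56  0.01]
```

Request:
{"fn": "carry_out", "kwargs": {
  "moves": [
    [0,0,0,0,0,0.4],
    [0,0,0,0,0,0]
  ]
}}

```text
time: 13.08
ee_pos: [0.4977, 0.2096, 0.1016]
eef_rot: [0.08, 0.95, 0.011, 0.301]
ft_force: [1.9, 2.2, -5.8]
width: 0.0142
grip_force: 20.0
```

```bash
python3 t.py
```

```text
tool-y angle in face 82.9 tilt 0.2 ax moment -0.121 F tool [2.2 2.1 5.8] T tool [-0.341  1.302  0.118] j [-1.55 -0.02  0.82  2.32  0.9   0.56 -0.04]
```

Request:
{"fn": "carry_out", "kwargs": {
  "moves": [
    [0,0,0,0,0,0.4],
    [0,0,0,0,0,0],
    [0,0,0,0,0,0]
  ]
}}

```text
time: 13.45
ee_pos: [0.4977, 0.2095, 0.1016]
eef_rot: [0.107, 0.948, 0.019, 0.3]
ft_force: [2.8, 1.9, -6.9]
width: 0.0137
grip_force: 20.0
```

```bash
python3 t.py
```

```text
tool-y angle in face 79.7 tilt 0.2 ax moment -0.068 F tool [2.1 1.7 7.2] T tool [-0.385  1.46   0.065] j [-1.55 -0.02  0.81  2.32  0.9   0.56 -0.1 ]
```

Request:
{"fn": "carry_out", "kwargs": {
  "moves": [
    [0,0,0,0,0,0],
    [0,0,0,0,0,0],
    [0,0,0,0,0,0],
    [0,0,-0.4,0,0,0],
    [0,0,-0.8,0,0,0],
    [0,0,-0.8,0,0,0],
    [0,0,-0.5,0,0,0],
    [0,0,0,0,0,0]
  ],
  "fingers": 60
}}

```text
time: 14.45
ee_pos: [0.4405, 0.2131, 0.1844]
eef_rot: [0.108, 0.948, 0.021, 0.3]
ft_force: [0.0, 0.0, 0.0]
width: 0.0601
grip_force: 0.0
```

```bash
python3 t.py; python3 -c "
from h import *
c=viewer.camera('side'); np.save('s3.npy',c,allow_pickle=True); save('pics/s3.png',cv2.resize(c['pixels'][240:290,215:275],(600,500),interpolation=cv2.INTER_CUBIC))
from p import *
p,_=cloud(c); hsv=cv2.cvtColor(c['pixels'],cv2.COLOR_RGB2HSV).astype(int); h,s,v=hsv[...,0],hsv[...,1],hsv[...,2]
q=p[(h>=3)&(h<22)&(s>140)&(v>70)&(abs(p[...,0]-.5)<.06)&(abs(p[...,1]-.21)<.06)]
d=q-np.array([.5,.21,.1]);a=d@AX;t=np.c_[d@EX,d@EY,a];t=t[a>a.max()-.012]
(x,y),(w,hh),an=cv2.minAreaRect((t[:,:2]*1000).astype(np.float32));print(x,y,w,hh,an)
for u,vv in ():pass
"
```

```text
tool-y angle in face 79.5 tilt 0.0 ax moment -0.088 F tool [-0.  0. -0.] T tool [0.13  0.701 0.088] j [-1.59 -0.36  0.63  2.33  0.92  0.96 -0.11]
47.228477478027344 56.796714782714844 1.5301340818405151 0.0 -176.48060607910156
```

View pics/s3.png

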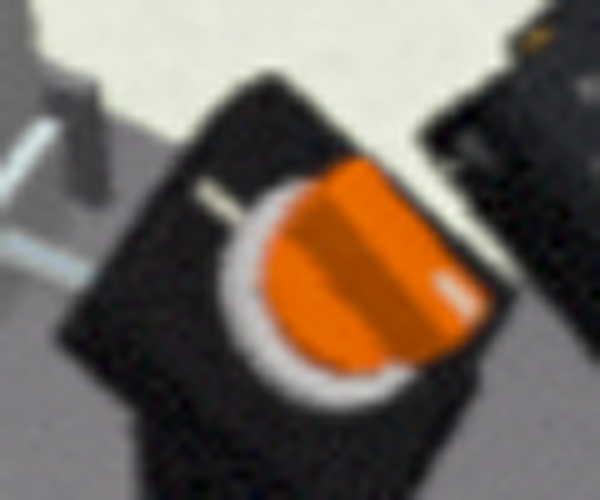

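The bar's white mark at (455,295) now points towards the dock's −x. The red collar mark is hidden on the far side of the bar, so I'll check it in the top view.

```bash
python3 -c "
from p import *
for n in ('side','top'):
    c=viewer.camera(n)
    if n=='top': save('pics/t3.png',cv2.resize(c['pixels'][185:240,145:205],(600,550),interpolation=cv2.INTER_CUBIC))
    p,_=cloud(c); hsv=cv2.cvtColor(c['pixels'],cv2.COLOR_RGB2HSV).astype(int); h,s,v=hsv[...,0],hsv[...,1],hsv[...,2]
    d=p-np.array([.5,.21,.1]);t=np.stack([d@EX,d@EY,d@AX],-1)
    m=(h>=3)&(h<22)&(s>140)&(v>70)&(np.hypot(t[...,0],t[...,1])<.03)&(abs(t[...,2])<.03)
    q=t[m]; q=q[q[:,2]>q[:,2].max()-.012]
    (x,y),(w,hh),an=cv2.minAreaRect((q[:,:2]*1000).astype(np.float32));print(n,m.sum(),x,y,w,hh,an)
"
```

```text
side 305 0.7608127593994141 -0.1825714111328125 15.689288139343262 43.67837905883789 78.53269958496094
top 166 4.416511535644531 -1.1818246841430664 13.602689743041992 36.68598937988281 81.15760040283203
```

View pics/t3.png

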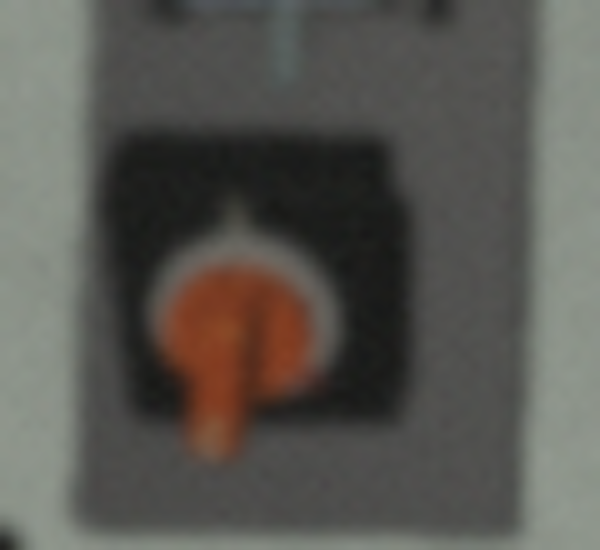

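```bash
python3 -c "
from p import *
for n,c in (('top0',np.load('top0.npy',allow_pickle=True).item()),('side0',np.load('side0.npy',allow_pickle=True).item()),('top',viewer.camera('top')),('side',viewer.camera('side'))):
    K=np.array([[c['fx'],0,c['cx']],[0,c['fy'],c['cy']],[0,0,1.]]); M=R.from_quat(c['orientation']).as_matrix()
    out=[]
    for an in range(-180,180,10):
        best=0
        for rr in (.0205,.022,.0235):
            th=np.radians(an); X=G-.026*AX+rr*(np.cos(th)*EX+np.sin(th)*EY)
            x=M.T@(X-c['xyz']); k=1+c['k1']*((x[0]/x[2])**2+(x[1]/x[2])**2)
            u=c['fx']*x[0]/x[2]*k+c['cx']; w=c['fy']*x[1]/x[2]*k+c['cy']
            px=cv2.getRectSubPix(c['pixels'],(1,1),(float(u),float(w)))[0,0].astype(int)
            best=max(best,px[0]-px[1] - max(0,px[1]-px[2])*2)
        out.append((an,int(best)))
    print(n,[o for o in out if o[1]>25])
"
```

```text
top0 []
side0 []
top []
side []
```

```bash
python3 -c "
from p import *
for n,c in (('top0',np.load('top0.npy',allow_pickle=True).item()),('top',viewer.camera('top'))):
    M=R.from_quat(c['orientation']).as_matrix()
    for rr in (.0225,.025):
      out=[]
      for an in range(-180,180,10):
        th=np.radians(an); X=G-.027*AX+rr*(np.cos(th)*EX+np.sin(th)*EY)
        x=M.T@(X-c['xyz']); k=1+c['k1']*((x[0]/x[2])**2+(x[1]/x[2])**2)
        u=c['fx']*x[0]/x[2]*k+c['cx']; w=c['fy']*x[1]/x[2]*k+c['cy']
        px=cv2.getRectSubPix(c['pixels'],(1,1),(float(u),float(w)))[0,0].astype(int)
        out.append(f'{an}:{px[0]-px[1]}/{px[1]-px[2]}')
      print(n,rr,*out)
"
```

```text
top0 0.0225 -180:43/21 -170:33/19 -160:37/18 -150:36/17 -140:29/11 -130:16/8 -120:10/7 -110:7/6 -100:5/6 -90:8/5 -80:16/6 -70:20/6 -60:12/7 -50:8/6 -40:7/7 -30:7/7 -20:8/7 -10:8/7 0:8/6 10:6/5 20:6/5 30:6/5 40:5/6 50:5/5 60:5/5 70:7/6 80:10/8 90:16/8 100:26/10 110:40/16 120:52/20 130:58/22 140:63/24 150:66/26 160:66/26 170:60/25
top0 0.025 -180:38/20 -170:30/17 -160:31/14 -150:26/15 -140:16/8 -130:5/6 -120:1/5 -110:2/5 -100:0/6 -90:2/4 -80:11/4 -70:23/2 -60:8/6 -50:3/4 -40:2/4 -30:1/5 -20:3/5 -10:2/6 0:3/5 10:0/5 20:1/3 30:0/5 40:1/4 50:1/3 60:-1/4 70:2/3 80:1/4 90:7/3 100:12/5 110:27/11 120:49/19 130:58/22 140:63/26 150:68/26 160:64/25 170:56/23
top 0.0225 -180:43/16 -170:46/19 -160:51/20 -150:46/18 -140:43/15 -130:33/12 -120:20/9 -110:14/8 -100:8/7 -90:7/6 -80:8/6 -70:7/6 -60:7/8 -50:8/8 -40:10/7 -30:9/9 -20:9/6 -10:8/8 0:8/7 10:7/7 20:5/7 30:5/6 40:4/6 50:3/6 60:4/6 70:7/5 80:10/8 90:17/9 100:27/12 110:39/16 120:49/19 130:54/21 140:57/24 150:66/27 160:69/26 170:59/22
top 0.025 -180:39/15 -170:37/16 -160:35/14 -150:30/11 -140:28/9 -130:19/7 -120:8/4 -110:4/5 -100:2/6 -90:1/5 -80:2/5 -70:1/4 -60:2/5 -50:2/5 -40:3/5 -30:2/7 -20:2/6 -10:3/6 0:3/6 10:1/4 20:2/4 30:1/6 40:0/4 50:-1/4 60:-1/3 70:1/3 80:2/4 90:5/4 100:10/6 110:20/9 120:30/13 130:37/15 140:45/18 150:62/25 160:69/26 170:59/23
```

The collar's red mark sits near −135° with the bar at −190°, so the slip shows about two clicks. Travel bounds also put the clutch between 0.4 and 1.2 rad. Next is the guard.

```bash
cat >> p.py <<'E'
V=frame([0,0,-1],RB@[0,1,0])
E
python3 -c "
from p import *
print(box(-61,0,95)); to(box(-61,0,190),V)"
```

```text
[ 0.45774539 -0.15511789  0.095     ]
j7 -0.11 turn [ 0.5   4.35 -0.84] shift after [-1.4  -9.08 -0.18] shift before [-2.42 -8.85  0.37]
```

Request:
{"fn": "carry_out", "kwargs": {
  "moves": [
    [0,0,0,0.1,0.87,-0.17],
    [0,0,0,0.1,0.87,-0.17],
    [0,0,0,0.1,0.87,-0.17],
    [0,0,0,0.1,0.87,-0.17],
    [0,0,0,0.1,0.87,-0.17],
    [-0.14,-0.9,0,0,0,0],
    [-0.14,-0.9,0,0,0,0],
    [-0.14,-0.9,0,0,0,0],
    [-0.14,-0.9,0,0,0,0],
    [-0.14,-0.9,0,0,0,0],
    [-0.14,-0.9,0,0,0,0],
    [-0.14,-0.9,0,0,0,0],
    [-0.14,-0.9,0,0,0,0],
    [-0.14,-0.9,0,0,0,0],
    [-0.14,-0.9,0,0,0,0],
    [0,0,0,0,0,0],
    [0,0,0,0,0,0]
  ],
  "fingers": 50
}}

```text
time: 16.88
ee_pos: [0.4502, -0.156, 0.1875]
eef_rot: [0.058, 0.998, -0.006, 0.017]
ft_force: [0.5, 0.3, -0.3]
width: 0.0497
grip_force: 0.0
```

```bash
python3 -c "
from p import *
to(box(-61,0,90),V);s=read_state();print(s['joint_positions'].round(2),s['torque'].round(3),s['ft_force'].round(1))"
```

```text
j7 1.3 turn [-0.07  0.25 -0.07] shift after [-0.18  0.04  2.44] shift before [-0.1   0.07  2.44]
[-1.31 -0.47  1.32  1.98  0.48  1.28  1.3 ] [ 0.05   0.065 -0.027] [ 0.5  0.3 -0.3]
```

Request:
{"fn": "carry_out", "kwargs": {
  "moves": [
    [0,0.02,0.3,0,0.1,0],
    [0,0.02,0.3,0,0.1,0],
    [0,0,0.3,0,0,0],
    [0,0,0,0,0,0]
  ]
}}

```text
time: 17.38
ee_pos: [0.4372, -0.1505, 0.1582]
eef_rot: [0.058, 0.998, -0.006, 0.009]
ft_force: [-0.4, 0.0, 0.2]
width: 0.0498
grip_force: 0.0
```

```bash
python3 -c "
from p import *
to(box(-61,0,90),V);s=read_state();print(s['joint_positions'].round(2),s['torque'].round(3),s['ft_force'].round(1))"
```

```text
j7 1.26 turn [-0.08  0.14 -0.07] shift after [-0.52 -0.06  1.71] shift before [-0.49 -0.04  1.72]
[-1.34 -0.5   1.34  2.04  0.53  1.26  1.26] [ 0.061 -0.015 -0.001] [-0.4  0.   0.2]
```

Request:
{"fn": "carry_out", "kwargs": {
  "moves": [
    [0,0,-0.8,0,0,0],
    [0,0,-0.8,0,0,0],
    [0,0,-0.8,0,0,0],
    [-0.8,0,0,0,0,0],
    [-0.8,0,0,0,0,0],
    [-0.8,0,0,0,0,0],
    [-0.8,0,0,0,0,0],
    [-0.8,0,0,0,0,0],
    [0,-0.8,0,0,0,0],
    [0,-0.8,0,0,0,0],
    [0,-0.8,0,0,0,0],
    [0,-0.8,0,0,0,0],
    [0,-0.8,0,0,0,0],
    [0,-0.8,0,0,0,0],
    [0,0,0,0,0,0]
  ]
}}

```text
time: 19.25
ee_pos: [0.4563, -0.317, 0.3025]
eef_rot: [0.06, 0.996, -0.023, 0.063]
ft_force: [-0.1, -0.5, -0.4]
width: 0.05
grip_force: 0.0
```

```bash
python3 -c "
from p import *
to(box(-61,0,190),V);s=read_state();print(s['joint_positions'].round(2),s['ft_force'].round(1))"
```

```text
j7 1.6 turn [-0.28  0.92 -0.1 ] shift after [0.39 4.03 2.81] shift before [0.8  4.13 2.58]
[-1.16 -0.5   1.34  1.7   0.52  1.43  1.6 ] [-0.1 -0.5 -0.4]
```

Joints 2 and 3 are at their limits here because the elbow is in a poor posture. I'll go back towards the start side, stretch out, and swing across at a long reach so that joint 1 does the turning.

Request:
{"fn": "carry_out", "kwargs": {
  "moves": [
    [0,1,0,0,0,0],
    [0,1,0,0,0,0],
    [0,1,0,0,0,0],
    [0,1,0,0,0,0],
    [0,1,0,0,0,0],
    [0,1,0,0,0.3,0],
    [0,1,0,-0.1,0.3,0],
    [0,1,0,-0.1,0.3,0],
    [0,1,0,0,0,0],
    [0,1,0,0,0,0],
    [0,1,0,0,0,0],
    [0,1,0,0,0,0],
    [0,1,0,0,0,0],
    [0,1,0,0,0,0],
    [0,1,0,0,0,0],
    [0,1,0,0,0,0],
    [0,1,0,0,0,0],
    [0,1,0,0,0,0],
    [0,1,0,0,0,0],
    [0,1,0,0,0,0]
  ]
}}

```text
time: 21.75
ee_pos: [0.5506, 0.4815, 0.2841]
eef_rot: [0.058, 0.998, -0.006, 0.0]
ft_force: [1.1, -0.1, -0.0]
width: 0.05
grip_force: 0.0
```

```bash
python3 -c "
from p import *
to([.45,.6,.25],V);s=read_state();print(s['joint_positions'].round(2),s['ft_force'].round(1))"
```

```text
j7 0.97 turn [-0.08  0.01 -0.07] shift after [2.82 2.68 0.85] shift before [2.84 2.66 0.82]
[-1.27  0.72  0.94  1.07 -0.55  1.6   0.97] [ 1.1 -0.1 -0. ]
```

Request:
{"fn": "carry_out", "kwargs": {
  "moves": [
    [0.87,-0.85,0,0,0,0],
    [0.87,-0.85,0,0,0,0],
    [0.87,-0.85,0,0,0,0],
    [0.87,-0.85,0,0,0,0],
    [0.87,-0.85,0,0,0,0],
    [0.87,-0.85,0,0,0,0],
    [0.9,0.37,0,0,0,0],
    [0.9,0.37,0,0,0,0],
    [0.9,0.37,0,0,0,0],
    [0.9,0.37,0,0,0,0],
    [0.9,0.37,0,0,0,0],
    [0.9,0.37,0,0,0,0],
    [0.9,0.37,0,0,0,0]
  ]
}}

```text
time: 23.38
ee_pos: [0.1044, 0.4554, 0.2914]
eef_rot: [0.061, 0.998, -0.009, -0.004]
ft_force: [0.8, 1.3, 0.0]
width: 0.0501
grip_force: 0.0
```

```bash
python3 -c "
from p import *
to([.15,.72,.25],V);s=read_state();print(s['joint_positions'].round(2),s['ft_force'].round(1))"
```

```text
j7 -0.03 turn [-0.13 -0.05 -0.11] shift after [-0.43  6.7   1.04] shift before [-0.34  6.72  0.91]
[-2.22 -0.09  0.75  1.79  0.05  1.44 -0.03] [0.8 1.3 0. ]
```

The redundancy is drifting, so I'll fit a simple 7R model to the logged poses to see which posture to aim for.

```bash
cat > kin.py <<'E'
import numpy as np
from scipy.spatial.transform import Rotation as R
from scipy.optimize import least_squares
data=[([-1.27057818,.33279389,-.0647091,1.46084207,.0216105,1.3499214,-.08850781],[.19817,.5924,.23585],[.160698,.987003,-.00063,-.00007]),
([-1.34,-.21,.32,2.27,.78,.91,-1.14],[.4241,.2595,.1855],[.557,.775,.163,.252]),
([-1.26,-.22,.39,2.31,.82,.81,-1.2],[.4556,.212,.1671],[.611,.732,.18,.24]),
([-1.37,-.24,.49,2.31,.85,.83,-.09],[.4551,.2143,.1678],[.126,.945,.025,.3]),
([-1.59,-.3,.68,2.32,.93,.89,2.0],[.4551,.2144,.1679],[.771,-.562,.251,-.165]),
([-1.55,-.02,.82,2.32,.9,.56,.18],[.4977,.2094,.1016],[-.026,.953,-.023,.3]),
([-1.31,-.47,1.32,1.98,.48,1.28,1.3],[.4502,-.156,.1875],[.058,.998,-.006,.017]),
([-1.34,-.5,1.34,2.04,.53,1.26,1.26],[.4372,-.1505,.1582],[.058,.998,-.006,.009]),
([-1.16,-.5,1.34,1.7,.52,1.43,1.6],[.4563,-.317,.3025],[.06,.996,-.023,.063]),
([-1.27,.72,.94,1.07,-.55,1.6,.97],[.5506,.4815,.2841],[.058,.998,-.006,0]),
([-2.22,-.09,.75,1.79,.05,1.44,-.03],[.1044,.4554,.2914],[.061,.998,-.009,-.004])]
def fk(q,x):
    b,d1,d3,d5,d7,a3,a5,a7,c7=x
    A=R.from_euler("z",b+q[0]); p=np.array([0,0,d1]); A=A*R.from_euler("y",q[1]); p=p+A.apply([a3,0,d3])
    A=A*R.from_euler("z",q[2]); A=A*R.from_euler("y",q[3]); p=p+A.apply([a5,0,d5])
    A=A*R.from_euler("z",q[4])*R.from_euler("y",q[5]); p=p+A.apply([a7,0,d7]); A=A*R.from_euler("z",q[6]+c7)
    return p,A
def res(x):
    o=[]
    for q,p,e in data:
        pp,A=fk(q,x); o+=list(pp-p)+list(.2*(A*R.from_quat(e).inv()).as_rotvec())
    return o
if __name__=="__main__":
    best=None
    for b in np.arange(-3,3.1,1):
      for c in np.arange(-3,3.1,1.5):
        f=least_squares(res,[b,.35,.42,.4,.2,0,0,0,c],loss="soft_l1",f_scale=.02)
        if best is None or f.cost<best.cost: best=f
    print(best.cost,best.x.round(3)); print(np.round(np.array(res(best.x)).reshape(-1,6),3)); np.save("kx.npy",best.x)
E
python3 kin.py
```

```text
0.1027895373595396 [-0.017  1.915 -0.284  0.655  0.733 -0.269  0.542  0.29   5.111]
[[-0.258 -0.484  0.093  0.001 -0.     0.046]
 [ 0.04  -0.054 -0.004 -0.231  0.002  0.343]
 [-0.009  0.019 -0.007 -0.265  0.001  0.388]
 [ 0.003 -0.008 -0.005 -0.004 -0.     0.022]
 [ 0.004 -0.071  0.005 -0.236  0.001  0.346]
 [-0.026  0.266  0.07   0.069 -0.    -0.082]
 [-0.271 -0.011 -0.023  0.005 -0.001 -0.035]
 [-0.318 -0.038 -0.004  0.006  0.001 -0.038]
 [-0.005  0.245 -0.013  0.025 -0.002 -0.034]
 [-0.196 -0.022  0.419  0.005  0.    -0.036]
 [ 0.022 -0.525 -0.044  0.007  0.001 -0.034]]
```

```bash
cat > kin2.py <<'E'
from kin import *
import kin, itertools
best=None
# orientation only first: unknown b,c and signs
def ori(x,s):
    o=[]
    for q,p,e in data:
        q=np.array(q)*s; A=R.from_euler("ZYZYZYZ",[x[0]+q[0],*q[1:6],q[6]+x[1]]); o+=list((A*R.from_quat(e).inv()).as_rotvec())
    return o
r=[]
for s in itertools.product([1,-1],repeat=4):
    S=np.array([s[0],1,s[1],1,s[2],1,s[3]])
    for b in np.arange(-3,3.1,1.5):
        for c in np.arange(-3,3.1,1.5):
            f=least_squares(ori,[b,c],args=(S,),loss="soft_l1",f_scale=.05); r.append((f.cost,tuple(S),f.x))
r.sort(key=lambda t:t[0])
for t in r[:3]: print(t[0],t[1],t[2].round(3))
c,S,x=r[0]; S=np.array(S); kin.data=[(np.array(q)*S,p,e) for q,p,e in data]
f=least_squares(res,[x[0],.35,.42,.4,.2,0,0,0,x[1]]); print(f.cost,f.x.round(3),np.abs(f.fun).max()); np.save("kx.npy",np.r_[S,f.x])
E
python3 kin2.py
```

```text
Traceback (most recent call last):
  File "kin2.py", line 15, in <module>
    f=least_squares(ori,[b,c],args=(S,),loss="soft_l1",f_scale=.05); r.append((f.cost,tuple(S),f.x))
  File "kin2.py", line 8, in ori
    q=np.array(q)*s; A=R.from_euler("ZYZYZYZ",[x[0]+q[0],*q[1:6],q[6]+x[1]]); o+=list((A*R.from_quat(e).inv()).as_rotvec())
                       ~~~~~~~~~~~~^^^^^^^^^^^^^^^^^^^^^^^^^^^^^^^^^^^^^^^^^
  File "scipy/spatial/transform/_rotation.pyx", line 1413, in scipy.spatial.transform._rotation.Rotation.from_euler
ValueError: Expected axis specification to be a non-empty string of upto 3 characters, got ZYZYZYZ
```

```bash
sed -i 's/A=R.from_euler("ZYZYZYZ",\[x\[0\]+q\[0\],\*q\[1:6\],q\[6\]+x\[1\]\])/A=R.from_euler("ZYZ",[x[0]+q[0],q[1],q[2]])*R.from_euler("YZY",q[3:6])*R.from_euler("z",q[6]+x[1])/' kin2.py; python3 kin2.py
```

```text
0.0002402290626334969 (np.int64(-1), np.int64(1), np.int64(-1), np.int64(1), np.int64(-1), np.int64(1), np.int64(-1)) [0.002 1.572]
0.0002402290626334969 (np.int64(-1), np.int64(1), np.int64(-1), np.int64(1), np.int64(-1), np.int64(1), np.int64(-1)) [ 2.000e-03 -4.711e+00]
0.000240229062633498 (np.int64(-1), np.int64(1), np.int64(-1), np.int64(1), np.int64(-1), np.int64(1), np.int64(-1)) [0.002 1.572]
0.0005874251625911153 [-0.047  0.303  0.437  0.503  0.375 -0.017 -0.004 -0.012  1.528] 0.015539116209359105
```

```bash
cat > sim.py <<'E'
from kin import fk
import numpy as np
from scipy.spatial.transform import Rotation as R
k=np.load("kx.npy"); S=k[:7]; X=k[7:]
LO=np.array([-2.6,-.5,-1.47,.16,-1.27,.06,-2.6]); HI=np.array([2.6,2.12,1.34,2.42,4.41,2.06,2.6])
MID=(LO+HI)/2
F=lambda q: fk(q*S,X)
def jac(q):
    p,A=F(q); J=np.zeros((6,7))
    for i in range(7):
        d=q.copy(); d[i]+=1e-5; p2,A2=F(d); J[:3,i]=(p2-p)/1e-5; J[3:,i]=(A2*A.inv()).as_rotvec()/1e-5
    return J
def run(q,rows,sub=4,lam=.01,kn=0,q0=MID):
    q=np.array(q,float)
    for r in rows:
        p,A=F(q); pt=p+A.apply(np.array(r[:3])*.04); At=A*R.from_rotvec(np.radians(8)*np.array(r[3:]))
        for i in range(sub):
            p,A=F(q); e=np.r_[(pt-p),(At*A.inv()).as_rotvec()]/(sub-i)
            J=jac(q); free=np.ones(7,bool)
            for _ in range(4):
                Jf=J*free; Jp=Jf.T@np.linalg.inv(Jf@Jf.T+lam**2*np.eye(6)); dq=Jp@e+kn*(np.eye(7)-Jp@Jf)@((q0-q)*free)
                bad=free&((q+dq<LO)|(q+dq>HI))
                if not bad.any(): break
                free&=~bad
            q=np.clip(q+dq*free,LO,HI)
    return q
if __name__=="__main__":
    z=[0,0,0]
    A=[[.87,-.85,0]+z]*6+[[.9,.37,0]+z]*7
    B=[[0,1,0]+z]*5+[[0,1,0,0,.3,0]]+[[0,1,0,-.1,.3,0]]*2+[[0,1,0]+z]*12
    C=[[0,0,0,.1,.87,-.17]]*5+[[-.14,-.9,0]+z]*10
    qs=dict(A=([-1.27,.72,.94,1.07,-.55,1.6,.97],A,[-2.22,-.09,.75,1.79,.05,1.44,-.03]),B=([-1.16,-.5,1.34,1.7,.52,1.43,1.6],B,[-1.27,.72,.94,1.07,-.55,1.6,.97]),C=([-1.59,-.36,.63,2.33,.92,.96,-.11],C,[-1.31,-.47,1.32,1.98,.48,1.28,1.3]))
    for n,(q,r,e) in qs.items():
        print(n,"obs",e)
        for kw in (dict(),dict(kn=.02),dict(kn=.02,q0=np.zeros(7)),dict(kn=.02,q0=np.array([-1.27,.33,-.06,1.46,.02,1.35,-.09])),dict(kn=.05,q0=np.array([-1.27,.33,-.06,1.46,.02,1.35,-.09]))): print(run(q,r,**kw).round(2))
E
python3 sim.py
```

```text
A obs [-2.22, -0.09, 0.75, 1.79, 0.05, 1.44, -0.03]
[-2.06 -0.15  0.56  1.86  0.08  1.42 -0.05]
[-1.1  -0.12 -0.28  1.85 -0.03  1.42  0.08]
[-1.1  -0.12 -0.28  1.85 -0.03  1.42  0.08]
[-1.52 -0.11  0.1   1.85  0.01  1.42  0.02]
[-1.34 -0.11 -0.07  1.85 -0.01  1.42  0.05]
B obs [-1.27, 0.72, 0.94, 1.07, -0.55, 1.6, 0.97]
[-1.3   0.69  0.94  1.1  -0.52  1.59  0.96]
[-0.72  0.54 -0.07  1.09  0.05  1.52  0.67]
[-0.74  0.54 -0.03  1.09  0.03  1.52  0.68]
[-1.04  0.57  0.45  1.09 -0.22  1.53  0.81]
[-0.88  0.55  0.19  1.09 -0.08  1.52  0.74]
C obs [-1.31, -0.47, 1.32, 1.98, 0.48, 1.28, 1.3]
[-1.37 -0.47  1.34  1.96  0.48  1.32  1.27]
[-0.4   0.02  0.64  1.92  0.    1.2   1.7 ]
[-0.35  0.02  0.59  1.92  0.    1.2   1.7 ]
[-0.96 -0.01  1.18  1.94  0.03  1.2   1.67]
[-0.63  0.01  0.86  1.93  0.01  1.2   1.69]
```

```bash
cat > plan.py <<'E'
from sim import *
from p import V, box, read_state
import itertools,time
def rows_to(p,pt,M):
    d=M.T@(np.array(pt)-p)/.04; n=max(1,int(np.ceil(np.abs(d).max()/.95)),int(np.ceil(np.linalg.norm(d)/1.4))); return [list(d/n)+[0,0,0]]*n
def follow(q,pts,M=V):
    n=0
    for pt in pts:
        p,A=F(q); rr=rows_to(p,pt,A.as_matrix()); n+=len(rr); q=run(q,rr,sub=1)
    return q,n
pol=lambda r,a,z:(r*np.cos(np.radians(a)),r*np.sin(np.radians(a)),z)
if __name__=="__main__":
    q0=read_state()["joint_positions"]; out=[]; t0=time.time()
    for r1,r2,a1,z1,a0 in itertools.product([.5,.65,.8],[.5,.6,.7,.8],[0,-25,-45],[.3,.5],[40,77,110]):
        pts=[pol(.48,a0,.3)] if a0!=77 else []
        pts+=[pol(r1,a0,z1)]+[pol(r1+(r2-r1)*t,a0+(a1-a0)*t,z1) for t in (.25,.5,.75,1)]+[box(-30,0,230),box(-61,0,180)]
        q,n=follow(q0,pts); p,A=F(q); err=np.linalg.norm(p-box(-61,0,180))
        m=np.minimum(q-LO,HI-q)
        out.append((m[:6].min()-20*err,n,(r1,r2,a1,z1,a0),q.round(2),round(err,3)))
        if time.time()-t0>150: break
    out.sort(key=lambda t:-t[0])
    for o in out[:6]: print(o)
E
time python3 plan.py
```

```text
(np.float64(0.5234752111013006), 75, (0.8, 0.7, -45, 0.5, 110), array([ 0.2 ,  0.07,  0.1 ,  1.88, -0.04,  1.22,  1.82]), np.float64(0.001))
(np.float64(0.5194563454922619), 69, (0.8, 0.7, -25, 0.5, 110), array([ 0.11,  0.07,  0.19,  1.88, -0.04,  1.22,  1.82]), np.float64(0.001))
(np.float64(0.5177090928436443), 60, (0.8, 0.7, 0, 0.5, 110), array([-0.01,  0.07,  0.31,  1.88, -0.05,  1.22,  1.82]), np.float64(0.001))
(np.float64(0.5056846589293444), 61, (0.8, 0.8, 0, 0.5, 110), array([ 0.29,  0.06,  0.03,  1.9 , -0.06,  1.2 ,  1.81]), np.float64(0.001))
(np.float64(0.5043039206746157), 71, (0.8, 0.6, -45, 0.5, 110), array([-0.39,  0.08,  0.67,  1.89, -0.06,  1.22,  1.83]), np.float64(0.001))
(np.float64(0.49905492608868407), 80, (0.8, 0.8, -45, 0.3, 110), array([-0.45,  0.07,  0.72,  1.9 , -0.03,  1.2 ,  1.78]), np.float64(0.001))
real	0m8.867s
user	0m9.172s
sys	0m0.121s
```

```bash
sed -i 's/itertools.product(.*):$/itertools.product([.6,.68,.75],[.6,.68,.75],[0,-25],[.3,.38],[90,110,130]):/' plan.py; python3 plan.py; python3 -c "
from plan import *
q=read_state()['joint_positions']; print(F(q)[0],read_state()['ee_pos'])"
```

```text
(np.float64(0.49416048470291385), 66, (0.75, 0.75, -25, 0.38, 110), array([-0.55,  0.08,  0.82,  1.9 , -0.04,  1.21,  1.81]), np.float64(0.001))
(np.float64(0.49053767273135984), 69, (0.68, 0.75, -25, 0.38, 130), array([-0.53,  0.07,  0.8 ,  1.9 , -0.04,  1.21,  1.8 ]), np.float64(0.001))
(np.float64(0.487884732389236), 71, (0.75, 0.68, -25, 0.38, 130), array([-0.52,  0.06,  0.78,  1.91, -0.02,  1.2 ,  1.77]), np.float64(0.001))
(np.float64(0.48737115727385527), 72, (0.75, 0.75, -25, 0.38, 130), array([-0.43,  0.06,  0.69,  1.9 , -0.03,  1.2 ,  1.79]), np.float64(0.001))
(np.float64(0.4873197115751891), 70, (0.75, 0.68, -25, 0.3, 130), array([-0.56,  0.06,  0.82,  1.91, -0.03,  1.2 ,  1.77]), np.float64(0.001))
(np.float64(0.486265815910085), 65, (0.75, 0.68, 0, 0.38, 130), array([-0.54,  0.06,  0.81,  1.91, -0.03,  1.2 ,  1.76]), np.float64(0.001))
[0.09670546 0.45183099 0.28899735] [0.10440932 0.45544564 0.29142764]
```

```bash
python3 -c "
from plan import *
q=read_state()['joint_positions']
pts=[pol(.48,110,.3),pol(.75,110,.38)]+[pol(.75,110-135*t,.38) for t in (.25,.5,.75,1)]+[box(-30,0,230),box(-61,0,180)]
for pt in pts:
    p,A=F(q); rr=rows_to(p,pt,A.as_matrix()); q=run(q,rr,sub=1); print(len(rr),np.round(rr[0][:3],2),q.round(2),F(q)[0].round(3))
"
```

```text
7 [ 0.92 -0.12 -0.03] [-2.43 -0.05  0.44  1.75  0.    1.45 -0.54] [-0.164  0.441  0.299]
7 [ 0.45  0.89 -0.3 ] [-2.2   0.65  0.48  0.82 -0.3   1.74 -0.38] [-0.26   0.697  0.363]
12 [-0.9   0.15 -0.04] [-1.64  0.67  0.57  0.79 -0.35  1.78  0.24] [0.179 0.717 0.379]
11 [-0.89 -0.39 -0.  ] [-1.09  0.68  0.65  0.79 -0.38  1.78  0.85] [0.547 0.496 0.379]
10 [-0.58 -0.9   0.01] [-0.54  0.68  0.72  0.82 -0.41  1.77  1.45] [0.729 0.108 0.378]
12 [ 0.02 -0.89  0.02] [ 0.01  0.68  0.78  0.83 -0.44  1.76  2.06] [ 0.669 -0.315  0.379]
6 [0.8  0.6  0.61] [-0.55  0.09  0.82  1.83 -0.05  1.28  1.81] [ 0.473 -0.154  0.212]
1 [ 0.36 -0.04  0.81] [-0.55  0.08  0.82  1.9  -0.04  1.21  1.81] [ 0.457 -0.154  0.18 ]
```

Request:
{"fn": "carry_out", "kwargs": {
  "moves": [
    [0.9,-0.1,0,0,0,0],
    [0.9,-0.1,0,0,0,0],
    [0.9,-0.1,0,0,0,0],
    [0.9,-0.1,0,0,0,0],
    [0.9,-0.1,0,0,0,0],
    [0.9,-0.1,0,0,0,0],
    [0.9,-0.1,0,0,0,0],
    [0.45,0.9,-0.3,0,0,0],
    [0.45,0.9,-0.3,0,0,0],
    [0.45,0.9,-0.3,0,0,0],
    [0.45,0.9,-0.3,0,0,0],
    [0.45,0.9,-0.3,0,0,0],
    [0.45,0.9,-0.3,0,0,0],
    [0.45,0.9,-0.3,0,0,0]
  ]
}}

```text
time: 25.12
ee_pos: [-0.2428, 0.7252, 0.3739]
eef_rot: [0.06, 0.998, -0.009, -0.004]
ft_force: [-0.1, 1.0, 2.1]
width: 0.0499
grip_force: 0.0
```

Request:
{"fn": "carry_out", "kwargs": {
  "moves": [
    [-0.9,0.15,0,0,0,0],
    [-0.9,0.15,0,0,0,0],
    [-0.9,0.15,0,0,0,0],
    [-0.9,0.15,0,0,0,0],
    [-0.9,0.15,0,0,0,0],
    [-0.9,0.15,0,0,0,0],
    [-0.9,0.15,0,0,0,0],
    [-0.9,0.15,0,0,0,0],
    [-0.9,0.15,0,0,0,0],
    [-0.9,0.15,0,0,0,0],
    [-0.9,0.15,0,0,0,0],
    [-0.9,0.15,0,0,0,0]
  ]
}}

```text
time: 26.62
ee_pos: [0.1967, 0.7439, 0.3688]
eef_rot: [0.06, 0.998, -0.01, -0.005]
ft_force: [0.5, 0.4, -0.3]
width: 0.0498
grip_force: 0.0
```

```bash
cat > nx.py <<'E'
from plan import *
import sys
q=read_state()['joint_positions']; print(q.round(2), read_state()['ee_pos'].round(3), read_state()['time'])
pts=[pol(.75,110-135*t,.36) for t in (.5,.75,1)][int(sys.argv[1]):]+[box(-30,0,230),box(-61,0,180)]
off=read_state()['ee_pos']-F(q)[0]
for pt in pts:
    p,A=F(q); rr=rows_to(p,pt-off,A.as_matrix()); q=run(q,rr,sub=1); print(len(rr),np.round(rr[0][:3],2),q.round(2),F(q)[0].round(3))
E
python3 nx.py 0
```

```text
[-1.57  0.76  0.57  0.64 -0.4   1.83  0.21] [0.197 0.744 0.369] 26.625
11 [-0.87 -0.43  0.02] [-1.1   0.67  0.65  0.83 -0.38  1.76  0.82] [0.545 0.499 0.367]
10 [-0.6  -0.89  0.01] [-0.55  0.67  0.72  0.85 -0.41  1.75  1.43] [0.728 0.11  0.367]
12 [-0.01 -0.89  0.01] [ 0.    0.68  0.78  0.86 -0.44  1.74  2.03] [ 0.668 -0.314  0.367]
6 [0.82 0.57 0.54] [-0.56  0.09  0.83  1.81 -0.05  1.3   1.78] [ 0.474 -0.153  0.221]
1 [ 0.41 -0.03  0.82] [-0.56  0.07  0.83  1.89 -0.04  1.23  1.77] [ 0.456 -0.152  0.189]
```

Request:
{"fn": "carry_out", "kwargs": {
  "moves": [
    [-0.87,-0.43,0,0,0,0],
    [-0.87,-0.43,0,0,0,0],
    [-0.87,-0.43,0,0,0,0],
    [-0.87,-0.43,0,0,0,0],
    [-0.87,-0.43,0,0,0,0],
    [-0.87,-0.43,0,0,0,0],
    [-0.87,-0.43,0,0,0,0],
    [-0.87,-0.43,0,0,0,0],
    [-0.87,-0.43,0,0,0,0],
    [-0.87,-0.43,0,0,0,0],
    [-0.87,-0.43,0,0,0,0]
  ]
}}

```text
time: 28.0
ee_pos: [0.5539, 0.5094, 0.3694]
eef_rot: [0.06, 0.998, -0.009, -0.005]
ft_force: [0.5, 1.3, 0.5]
width: 0.0502
grip_force: 0.0
```

Request:
{"fn": "carry_out", "kwargs": {
  "moves": [
    [-0.6,-0.9,0,0,0,0],
    [-0.6,-0.9,0,0,0,0],
    [-0.6,-0.9,0,0,0,0],
    [-0.6,-0.9,0,0,0,0],
    [-0.6,-0.9,0,0,0,0],
    [-0.6,-0.9,0,0,0,0],
    [-0.6,-0.9,0,0,0,0],
    [-0.6,-0.9,0,0,0,0],
    [-0.6,-0.9,0,0,0,0],
    [-0.6,-0.9,0,0,0,0]
  ]
}}

```text
time: 29.25
ee_pos: [0.7485, 0.1227, 0.3742]
eef_rot: [0.06, 0.998, -0.009, -0.005]
ft_force: [0.1, 0.5, -0.1]
width: 0.0498
grip_force: 0.0
```

Request:
{"fn": "carry_out", "kwargs": {
  "moves": [
    [0,-0.9,0,0,0,0],
    [0,-0.9,0,0,0,0],
    [0,-0.9,0,0,0,0],
    [0,-0.9,0,0,0,0],
    [0,-0.9,0,0,0,0],
    [0,-0.9,0,0,0,0],
    [0,-0.9,0,0,0,0],
    [0,-0.9,0,0,0,0],
    [0,-0.9,0,0,0,0],
    [0,-0.9,0,0,0,0],
    [0,-0.9,0,0,0,0]
  ]
}}

```text
time: 30.62
ee_pos: [0.7003, -0.2703, 0.3814]
eef_rot: [0.06, 0.998, -0.008, -0.005]
ft_force: [0.4, 0.0, -0.4]
width: 0.0494
grip_force: 0.0
```

```bash
python3 nx.py 3; python3 -c "
from p import *
to(box(-61,0,180),V)"
```

```text
[ 0.02  0.71  0.7   0.74 -0.42  1.8   1.93] [ 0.7   -0.27   0.381] 30.625
6 [0.93 0.36 0.63] [-0.47  0.08  0.74  1.82 -0.05  1.29  1.78] [ 0.472 -0.155  0.217]
1 [ 0.33 -0.09  0.76] [-0.46  0.07  0.74  1.89 -0.04  1.23  1.79] [ 0.457 -0.157  0.187]
j7 1.93 turn [-0.12 -0.06 -0.1 ] shift after [6.34 2.22 5.04] shift before [6.32 2.21 5.05]
```

Request:
{"fn": "carry_out", "kwargs": {
  "moves": [
    [0.9,0.32,0.7,0,0,0],
    [0.9,0.32,0.7,0,0,0],
    [0.9,0.32,0.7,0,0,0],
    [0.9,0.32,0.7,0,0,0],
    [0.9,0.32,0.7,0,0,0],
    [0.9,0.32,0.7,0,0,0],
    [0.9,0.3,0.8,-0.12,-0.06,-0.1],
    [0,0,0,0,0,0],
    [0,0,0,0,0,0]
  ]
}}

```text
time: 31.75
ee_pos: [0.4607, -0.155, 0.1842]
eef_rot: [0.054, 0.999, -0.001, 0.001]
ft_force: [0.0, 0.1, 0.3]
width: 0.0501
grip_force: 0.0
```

```bash
python3 -c "
from p import *
to(box(-61,0,90),V); print(read_state()['joint_positions'].round(2))"
```

```text
j7 1.74 turn [-0.01  0.01 -0.01] shift after [ 0.07 -0.01  2.36] shift before [ 0.08 -0.01  2.36]
[-0.49  0.05  0.75  1.92 -0.03  1.18  1.74]
```

The posture is good now. I'll descend on the tab and grip it.

Request:
{"fn": "carry_out", "kwargs": {
  "moves": [
    [0.07,0,0.6,0,0,0],
    [0,0,0.6,0,0,0],
    [0,0,0.6,0,0,0],
    [0,0,0.4,0,0,0],
    [0,0,0.15,0,0,0],
    [0,0,0,0,0,0]
  ]
}}

```text
time: 32.5
ee_pos: [0.4575, -0.1553, 0.09]
eef_rot: [0.054, 0.999, -0.001, 0.0]
ft_force: [-0.2, -0.3, 0.9]
width: 0.05
grip_force: 0.0
```

```bash
python3 -c "
from p import *
to(box(-61,0,90),V); s=read_state(); print(s['joint_positions'].round(2),s['ft_force'].round(1))"
```

```text
j7 1.84 turn [-0.01  0.01 -0.01] shift after [-0.    0.01  0.  ] shift before [-0.    0.01  0.  ]
[-0.45  0.19  0.75  2.03 -0.15  0.98  1.84] [-0.2 -0.3  0.9]
```

Request:
{"fn": "carry_out", "kwargs": {
  "moves": [
    [0,0,0,0,0,0],
    [0,0,0,0,0,0],
    [0,0,0,0,0,0],
    [0,0,0,0,0,0]
  ],
  "fingers": 0,
  "force": 12
}}

```text
time: 33.0
ee_pos: [0.4572, -0.1551, 0.0899]
eef_rot: [0.054, 0.999, -0.001, 0.001]
ft_force: [-0.4, 0.7, 0.0]
width: 0.0181
grip_force: 0.0
```

```bash
cat > arc.py <<'E'
from plan import *
# TCP arc for guard angle, grasp point 5 mm behind TCP, vertical tool; grasp radius from the present pose
s=read_state(); q=s['joint_positions']; P0=s['ee_pos']+[0,0,.005]
H=box(60,0,95); d=RB.T@(P0-H) if 'RB' in globals() else None
E
python3 -c "
from p import *
s=read_state(); d=RB.T@(s['ee_pos']+[0,0,.005]-box(60,0,95)); print('grasp rel hinge mm',(d*1000).round(1))
r0,t0=np.hypot(d[0],d[2]),np.arctan2(d[2],-d[0])
prev=None
for g in np.linspace(0,1.9,18):
    a=t0+g; c=np.array([-r0*np.cos(a),r0*np.sin(a)])
    if prev is not None: print(round(g,2),'tool x,z',np.round([-(c-prev)[0]/.04,-(c-prev)[1]/.04],2))
    prev=c
"
```

```text
grasp rel hinge mm [-1.215e+02  0.000e+00 -1.000e-01]
0.11 tool x,z [-0.02 -0.34]
0.22 tool x,z [-0.06 -0.33]
0.34 tool x,z [-0.09 -0.33]
0.45 tool x,z [-0.13 -0.31]
0.56 tool x,z [-0.16 -0.3 ]
0.67 tool x,z [-0.2  -0.28]
0.78 tool x,z [-0.23 -0.25]
0.89 tool x,z [-0.25 -0.23]
1.01 tool x,z [-0.28 -0.2 ]
1.12 tool x,z [-0.3  -0.17]
1.23 tool x,z [-0.31 -0.13]
1.34 tool x,z [-0.33 -0.1 ]
1.45 tool x,z [-0.33 -0.06]
1.56 tool x,z [-0.34 -0.02]
1.68 tool x,z [-0.34  0.02]
1.79 tool x,z [-0.33  0.05]
1.9 tool x,z [-0.33  0.09]
```

Request:
{"fn": "carry_out", "kwargs": {
  "moves": [
    [0,0,0,0,0,0],
    [0,0,0,0,0,0],
    [0,0,0,0,0,0],
    [-0.02,0,-0.34,0,0,0],
    [-0.06,0,-0.33,0,0,0],
    [-0.09,0,-0.33,0,0,0],
    [0,0,0,0,0,0]
  ]
}}

```text
time: 33.88
ee_pos: [0.4637, -0.1565, 0.1304]
eef_rot: [0.054, 0.999, -0.001, 0.0]
ft_force: [-1.8, -5.7, -0.2]
width: 0.0137
grip_force: 12.0
```

```bash
cat > gs.py <<'E'
from p import *
s=read_state(); d=RB.T@(s['ee_pos']+[0,0,.005]-box(60,0,95)); print('rel hinge',(d*1000).round(1),'r',(np.hypot(d[0],d[2])*1000).round(1),'ang',np.arctan2(d[2],-d[0]).round(3),'F box',(RB.T@s['ft_force']).round(1),'w',round(s['width'],4),'j',s['joint_positions'].round(2))
E
python3 gs.py
```

```text
rel hinge [-114.9   -0.8   40.4] r 121.8 ang 0.338 F box [-1.2 -5.9 -0.2] w 0.0137 j [-0.47  0.14  0.76  1.98 -0.11  1.07  1.8 ]
```

Request:
{"fn": "carry_out", "kwargs": {
  "moves": [
    [-0.13,-0.02,-0.31,0,0,0],
    [-0.16,0,-0.3,0,0,0],
    [-0.2,0,-0.28,0,0,0],
    [-0.23,0,-0.25,0,0,0],
    [-0.25,0,-0.23,0,0,0],
    [-0.28,0,-0.2,0,0,0],
    [-0.3,0,-0.17,0,0,0],
    [0,0,0,0,0,0]
  ]
}}

```text
time: 34.88
ee_pos: [0.5269, -0.1635, 0.2]
eef_rot: [0.054, 0.999, -0.001, 0.001]
ft_force: [0.1, -3.9, 1.6]
width: 0.0137
grip_force: 12.0
```

```bash
python3 gs.py
```

```text
rel hinge [-51.4  -1.  110. ] r 121.4 ang 1.134 F box [ 0.5 -3.8  1.6] w 0.0137 j [-0.44  0.23  0.76  1.74 -0.16  1.23  1.82]
```

Request:
{"fn": "carry_out", "kwargs": {
  "moves": [
    [-0.31,0,-0.13,0,0,0],
    [-0.33,0,-0.1,0,0,0],
    [-0.33,0,-0.06,0,0,0],
    [-0.34,0,-0.02,0,0,0],
    [-0.34,0,0.02,0,0,0],
    [-0.33,0,0.05,0,0,0],
    [-0.33,0,0.09,0,0,0],
    [0,0,0,0,0,0]
  ]
}}

```text
time: 35.88
ee_pos: [0.6176, -0.1733, 0.2043]
eef_rot: [0.054, 0.999, -0.001, -0.001]
ft_force: [-2.0, -4.9, -3.9]
width: 0.0134
grip_force: 12.0
```

```bash
python3 gs.py
```

```text
rel hinge [ 39.9  -1.1 114.3] r 121.0 ang 1.907 F box [-1.5 -5.1 -3.9] w 0.0134 j [-0.33  0.46  0.73  1.49 -0.31  1.31  1.89]
```

Request:
{"fn": "carry_out", "kwargs": {
  "moves": [
    [0,0,0,0,0,0],
    [0,0,0,0,0,0],
    [0,0,0,0,0,0],
    [0,0,-0.5,0,0,0],
    [0,0,-0.6,0,0,0],
    [0,0,-0.6,0,0,0],
    [0.6,0,0,0,0,0],
    [0.6,0,0,0,0,0],
    [0,0,0,0,0,0]
  ],
  "fingers": 45
}}

```text
time: 37.0
ee_pos: [0.5689, -0.1681, 0.2755]
eef_rot: [0.054, 0.999, -0.0, 0.002]
ft_force: [-0.1, 0.6, -0.0]
width: 0.0449
grip_force: 0.0
```

```bash
python3 gs.py; python3 -c "
from p import *
to(box(-48,0,84),V)
c=viewer.camera('side'); p,_=cloud(c); hsv=cv2.cvtColor(c['pixels'],cv2.COLOR_RGB2HSV).astype(int)
b=(p-OB)@RB*1000; m=((hsv[...,0]<6)|(hsv[...,0]>172))&(hsv[...,1]>150)&(abs(b[...,1])<40)&(b[...,0]>-80)&(b[...,0]<180)&(b[...,2]>60)
t=b[m]; print(m.sum(), t[t[:,2]>190].mean(0) if len(t) else 0, t.max(0),t.min(0))
save('pics/s4.png',cv2.resize(c['pixels'][120:240,240:400],(800,600)))"
```

```text
rel hinge [ -9.1  -1.1 185.5] r 185.7 ang 1.522 F box [-0.2  0.6 -0. ] w 0.0449 j [-0.41  0.29  0.77  1.53 -0.2   1.4   1.84]
j7 1.84 turn [-0.    0.02 -0.01] shift after [2.47 0.03 4.79] shift before [2.49 0.02 4.78]
448 [ 94.52044298   2.55924062 207.9622915 ] [107.2741685   23.25004706 431.69349322] [ 13.47959673 -27.23959126  81.41160722]
```

View pics/s4.png

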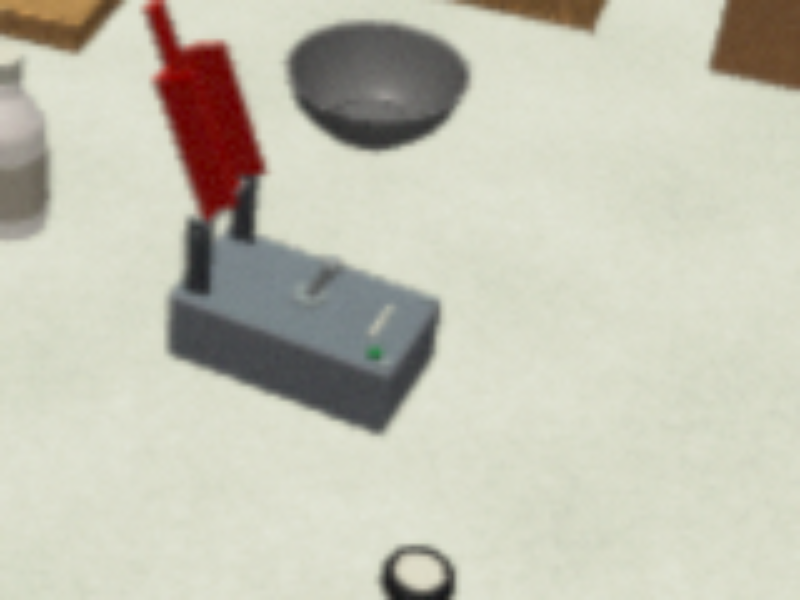

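The guard (205,130) stands open, leaning back, and the toggle (320,280) leans to the off side. I'll bring the closed fingers down in front of it.

Request:
{"fn": "carry_out", "kwargs": {
  "moves": [
    [0.6,0,0,0,0,0],
    [0.6,0,0,0,0,0],
    [0.6,0,0,0,0,0],
    [0.65,0,0,0,0,0],
    [0,0,0.8,0,0,0],
    [0,0,0.8,0,0,0],
    [0,0,0.8,0,0,0],
    [0,0,0.8,0,0,0],
    [0,0,0.8,0,0,0],
    [0,0,0.5,0,0,0],
    [0,0,0.28,0,0,0],
    [0,0,0,0,0,0]
  ],
  "fingers": 0
}}

```text
time: 38.55
ee_pos: [0.4725, -0.1577, 0.0822]
eef_rot: [0.054, 0.999, -0.001, 0.0]
ft_force: [-0.8, 0.4, 0.9]
width: 0.0002
grip_force: 0.0
```

```bash
python3 gs.py; python3 -c "
from p import *
to(box(-3,0,84),V)"
```

```text
rel hinge [-106.1   -1.    -7.8] r 106.4 ang -0.074 F box [-0.8  0.3  0.9] w 0.0002 j [-0.45  0.25  0.76  2.   -0.21  0.97  1.88]
j7 1.88 turn [-0.01  0.   -0.01] shift after [-1.08  0.02 -0.05] shift before [-1.08  0.03 -0.05]
```

Request:
{"fn": "carry_out", "kwargs": {
  "moves": [
    [-0.25,0.02,0,0,0,0],
    [-0.25,0,0,0,0,0],
    [-0.2,0,0,0,0,0],
    [-0.15,0,0,0,0,0],
    [-0.12,0,0,0,0,0],
    [-0.1,0,0,0,0,0],
    [0,0,0,0,0,0]
  ]
}}

```text
time: 39.42
ee_pos: [0.5133, -0.1614, 0.0816]
eef_rot: [0.054, 0.999, -0.001, -0.001]
ft_force: [-7.4, 1.5, 2.4]
width: -0.0
grip_force: 4.1
```

```bash
python3 gs.py
```

```text
rel hinge [-65.1  -0.3  -8.4] r 65.6 ang -0.129 F box [-7.5  0.7  2.4] w -0.0 j [-0.4   0.35  0.73  1.9  -0.27  1.    1.91]
```

Request:
{"fn": "carry_out", "kwargs": {
  "moves": [
    [-0.03,0,0,0,0,0],
    [0,0,0,0,0,0]
  ]
}}

```text
time: 39.67
ee_pos: [0.5137, -0.1614, 0.0815]
eef_rot: [0.054, 0.999, -0.0, -0.002]
ft_force: [-11.2, 1.3, 5.3]
width: 0.0003
grip_force: 6.2
```

```bash
python3 gs.py
```

```text
rel hinge [-64.7  -0.3  -8.5] r 65.3 ang -0.131 F box [-11.3   0.1   5.3] w 0.0003 j [-0.4   0.35  0.73  1.89 -0.28  1.    1.91]
```

It has reached a hard stop, so the toggle is on. I'll retreat, rise and check.

Request:
{"fn": "carry_out", "kwargs": {
  "moves": [
    [0.4,0,0,0,0,0],
    [0.4,0,0,0,0,0],
    [0,0,-0.8,0,0,0],
    [0,0,-0.8,0,0,0],
    [0,0,-0.8,0,0,0],
    [0,0,-0.8,0,0,0],
    [0,0,-0.8,0,0,0],
    [0,0,-0.8,0,0,0],
    [-0.8,0,0,0,0,0],
    [-0.8,0,0,0,0,0],
    [-0.8,0,0,0,0,0],
    [0,0,0,0,0,0]
  ],
  "fingers": 45
}}

```text
time: 41.18
ee_pos: [0.5812, -0.1676, 0.2733]
eef_rot: [0.053, 0.999, -0.002, 0.0]
ft_force: [-0.4, 0.3, -0.3]
width: 0.0449
grip_force: 0.0
```

```bash
python3 gs.py; python3 -c "
from p import *
to([.6176,-.1733,.2043],V)
c=viewer.camera('side'); save('pics/s5.png',cv2.resize(c['pixels'][120:240,240:400],(800,600)))"
```

```text
rel hinge [  3.1   0.7 183.3] r 183.3 ang 1.588 F box [-0.4  0.3 -0.3] w 0.0449 j [-0.43  0.33  0.81  1.5  -0.24  1.41  1.86]
j7 1.86 turn [-0.02  0.   -0.  ] shift after [-0.92 -0.04  1.72] shift before [-0.92 -0.04  1.73]
```

View pics/s5.png

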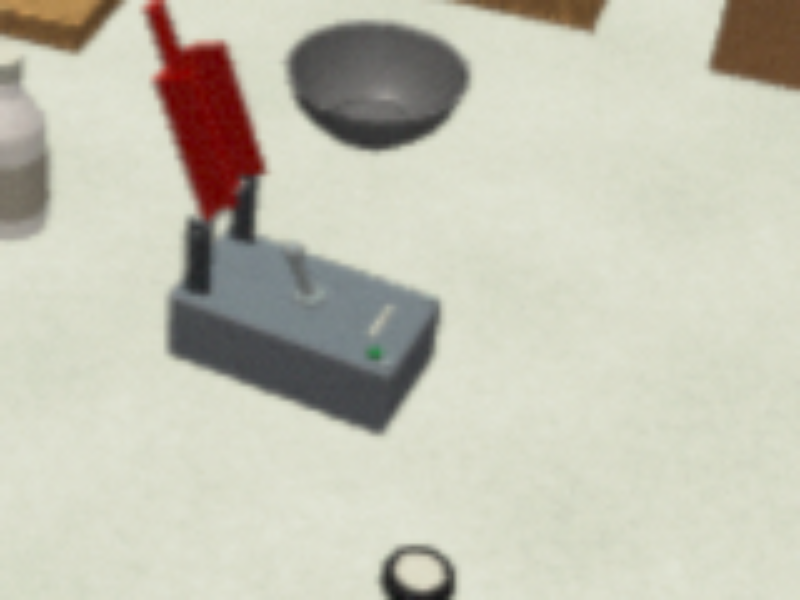

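The toggle (300,270) now leans to the hinge side, on, and the guard is where I left it. Next I regrasp the tab.

Request:
{"fn": "carry_out", "kwargs": {
  "moves": [
    [-0.5,-0.04,0,0,0,0],
    [-0.42,0,0,0,0,0],
    [0,0,0.6,0,0,0],
    [0,0,0.6,0,0,0],
    [0,0,0.5,0,0,0],
    [0,0,0,0,0,0]
  ]
}}

```text
time: 41.98
ee_pos: [0.6151, -0.1733, 0.2053]
eef_rot: [0.054, 0.999, -0.0, -0.0]
ft_force: [0.4, -0.6, -0.2]
width: 0.0451
grip_force: 0.0
```

Request:
{"fn": "carry_out", "kwargs": {
  "moves": [
    [0,0,0,0,0,0],
    [0,0,0,0,0,0],
    [0,0,0,0,0,0],
    [0,0,0,0,0,0],
    [0,0,0,0,0,0],
    [0,0,0,0,0,0]
  ],
  "fingers": 0
}}

```text
time: 42.72
ee_pos: [0.6162, -0.1735, 0.2066]
eef_rot: [0.054, 0.999, -0.001, 0.001]
ft_force: [0.4, 1.0, 3.0]
width: 0.0138
grip_force: 12.0
```

```bash
python3 gs.py
```

```text
rel hinge [ 38.5  -1.5 116.6] r 122.8 ang 1.89 F box [0.3 1.1 3. ] w 0.0138 j [-0.37  0.46  0.78  1.5  -0.33  1.32  1.91]
```

Request:
{"fn": "carry_out", "kwargs": {
  "moves": [
    [0.33,0,-0.09,0,0,0],
    [0.33,0,-0.05,0,0,0],
    [0.34,0,-0.02,0,0,0],
    [0.34,0,0.02,0,0,0],
    [0.33,0,0.06,0,0,0],
    [0.33,0,0.1,0,0,0],
    [0.31,0,0.13,0,0,0],
    [0,0,0,0,0,0]
  ]
}}

```text
time: 43.72
ee_pos: [0.5225, -0.1634, 0.2]
eef_rot: [0.054, 0.999, 0.0, -0.0]
ft_force: [-4.0, 3.0, 5.2]
width: 0.0138
grip_force: 12.0
```

```bash
python3 gs.py
```

```text
rel hinge [-55.8  -1.3 110. ] r 123.4 ang 1.102 F box [-4.3  2.6  5.2] w 0.0138 j [-0.5   0.23  0.83  1.75 -0.18  1.24  1.84]
```

Request:
{"fn": "carry_out", "kwargs": {
  "moves": [
    [0.3,0,0.17,0,0,0],
    [0.28,0,0.2,0,0,0],
    [0.25,0,0.23,0,0,0],
    [0.23,0,0.25,0,0,0],
    [0.2,0,0.28,0,0,0],
    [0.16,0,0.3,0,0,0],
    [0.13,0,0.31,0,0,0],
    [0,0,0,0,0,0]
  ]
}}

```text
time: 44.72
ee_pos: [0.4621, -0.157, 0.1295]
eef_rot: [0.054, 0.999, -0.001, -0.0]
ft_force: [1.1, 4.1, -1.6]
width: 0.0138
grip_force: 12.0
```

```bash
python3 gs.py
```

```text
rel hinge [-116.5   -1.4   39.5] r 123.0 ang 0.327 F box [ 0.7  4.2 -1.6] w 0.0138 j [-0.53  0.14  0.83  1.98 -0.12  1.06  1.81]
```

Request:
{"fn": "carry_out", "kwargs": {
  "moves": [
    [0.08,0,0.33,0,0,0],
    [0.05,0,0.33,0,0,0],
    [0.02,0,0.3,0,0,0],
    [0,0,0.06,0,0,0],
    [0,0,0,0,0,0]
  ]
}}

```text
time: 45.35
ee_pos: [0.4563, -0.1564, 0.0895]
eef_rot: [0.054, 0.999, -0.001, -0.0]
ft_force: [-1.9, 5.0, -0.9]
width: 0.0141
grip_force: 12.0
```

```bash
python3 gs.py
```

```text
rel hinge [-122.3   -1.4   -0.5] r 122.3 ang -0.004 F box [-2.4  4.8 -0.9] w 0.0141 j [-0.51  0.2   0.82  2.03 -0.18  0.98  1.86]
```

Request:
{"fn": "carry_out", "kwargs": {
  "moves": [
    [0,0,0.06,0,0,0],
    [0,0,0,0,0,0]
  ]
}}

```text
time: 45.6
ee_pos: [0.4565, -0.1565, 0.0879]
eef_rot: [0.054, 0.999, -0.0, -0.0]
ft_force: [-5.4, 6.2, 11.0]
width: 0.0139
grip_force: 12.0
```

```bash
python3 gs.py
```

```text
rel hinge [-122.1   -1.5   -2.1] r 122.1 ang -0.017 F box [-6.1  5.6 11. ] w 0.0139 j [-0.51  0.21  0.82  2.03 -0.18  0.97  1.87]
```

The shut stop has been reached, with an 11 N reaction. I'll release, rise and do a last check.

Request:
{"fn": "carry_out", "kwargs": {
  "moves": [
    [0,0,0,0,0,0],
    [0,0,0,0,0,0],
    [0,0,0,0,0,0],
    [0,0,-0.5,0,0,0],
    [0,0,-0.7,0,0,0],
    [0,0,-0.8,0,0,0],
    [0.5,0,-0.8,0,0,0],
    [0.2,0,0,0,0,0],
    [0,0,0,0,0,0]
  ],
  "fingers": 45
}}

```text
time: 46.72
ee_pos: [0.4283, -0.1532, 0.1988]
eef_rot: [0.054, 0.999, -0.0, 0.0]
ft_force: [1.0, 0.2, -0.1]
width: 0.0449
grip_force: 0.0
```

```bash
python3 -c "
from p import *
print(read_state()['ft_force'].round(2),read_state()['width'])
for n in ('side',):
    c=viewer.camera(n); p,_=cloud(c); h=cv2.cvtColor(c['pixels'],cv2.COLOR_RGB2HSV).astype(int)
    b=(p-OB)@RB*1000; m=((h[...,0]<6)|(h[...,0]>172))&(h[...,1]>150)&(abs(b[...,1])<26)&(b[...,0]>-80)&(b[...,0]<70)&(b[...,2]>88)&(b[...,2]<125)
    t=b[m]; print(m.sum(),'guard slope',np.polyfit(t[:,0],t[:,2],1))
    c0=np.load('side0.npy',allow_pickle=True).item(); d=p; 
    for nm,cc in (('before',c0),('now',c)):
        pp,_=cloud(cc); k=(abs(pp[...,0]-.618)<.04)&(abs(pp[...,1]-.206)<.05)&(pp[...,2]>.108)&(pp[...,2]<.12); print('pb',nm,k.sum(),pp[k].mean(0).round(4))
    save('pics/s6.png',cv2.resize(c['pixels'][130:330,170:370],(600,600)))"
```

```text
[ 0.97  0.16 -0.09] 0.04486047291227447
393 guard slope [-9.85537637e-03  9.85935585e+01]
pb before 249 [0.6177 0.2079 0.1136]
pb now 252 [0.6192 0.2075 0.1136]
```

View pics/s6.png

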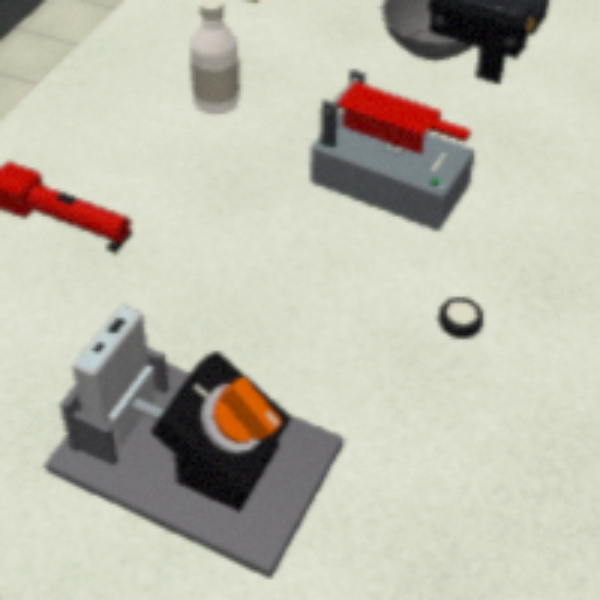

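The guard is level (400,115), the power bank stands clamped (115,365), and the gripper is clear of everything. Handing in.

```bash
python3 -c "
from bench import r
print(r.close_job())"
```

```text
the job is handed in; nothing more can be done
None
```

The job is handed in with the power bank clamped (clutch clicked, most likely twice), the toggle on, the guard shut and the arm clear; no verdict was returned, and the click count is inferred from the knob's turn and the collar mark.

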